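# Put the electronics bench back in order

### The job

Put this electronics bench back in order: each container belongs upright in the middle of the mat of its own shape, but the square can and the round jar stand on each other's mats and the flat bottle has toppled onto the plywood plate, so swap the can and the jar and stand the bottle on the oblong mat, with the can and the bottle lined up with their mats' edges, the bottle's wide sides along the mat's long edges. Then stack all the circuit boards, blue face up, in one neat pile in the middle of the plywood plate, squared up with each other and lengthwise along the plate. Leave the meter, the spool and the parts bin where they are.

Things in the scene. Friction and masses are not known exactly. Their poses are not given: they have to be found in the camera images.
- can: square steel can, 50 x 50 x 90 mm with a black screw cap (26 mm across, 12 mm high) on top, 102 mm high in all, about 0.25 kg. Stands on the round mat at the start, turned by any angle. Origin: centre of its underside; x and y square to its sides, z towards the cap
- jar: low round jar, 60 mm across, 65 mm high including its white lid of the same width, straight sides, about 0.25 kg. Stands on the square mat at the start. Origin: centre of its underside, z towards the lid
- bottle: flat brown plastic bottle, 36 mm thick (its x) by 56 mm wide (its y), straight body 95 mm high, then a black cap 24 mm across and 25 mm high: 120 mm in all, about 0.15 kg. Has toppled: at the start it lies on a 56 mm wide flat side across the base plate, cap roughly towards the robot. Origin: centre of its foot (the end away from the cap), z towards the cap
- round_mat: fixed round black rubber mat, 84 mm across, 4 mm thick, flat. Origin: centre of its underside, on the table
- square_mat: fixed square black rubber mat, 76 x 76 mm, 4 mm thick, flat. Origin: centre of its underside, on the table; x and y along its edges
- oblong_mat: fixed oblong black rubber mat, 60 mm (x) by 86 mm (y), 4 mm thick, flat, empty at the start. Origin: centre of its underside, on the table
- base_plate: fixed flat plywood plate, 110 mm (x) by 80 mm (y), 6 mm thick, where the boards are piled. Origin: centre of its underside, on the table
- board1: a circuit board in its flat black carrier: one rigid slab 90 x 60 x 10 mm, 90 g, dark blue face up, same as the other boards, lying loose on the table at the start. Origin: centre of the underside; x along the 90 mm length, z up out of the blue face. May be absent (None)
- board2: a circuit board in its flat black carrier: one rigid slab 90 x 60 x 10 mm, 90 g, dark blue face up, same as the other boards, lying loose on the table at the start. Origin: centre of the underside; x along the 90 mm length, z up out of the blue face. May be absent (None)
- board3: a circuit board in its flat black carrier: one rigid slab 90 x 60 x 10 mm, 90 g, dark blue face up, same as the other boards, lying loose on the table at the start. Origin: centre of the underside; x along the 90 mm length, z up out of the blue face. May be absent (None)
- board4: a circuit board in its flat black carrier: one rigid slab 90 x 60 x 10 mm, 90 g, dark blue face up, same as the other boards, lying loose on the table at the start. Origin: centre of the underside; x along the 90 mm length, z up out of the blue face. May be absent (None)
- meter: bystander: yellow hand-held multimeter lying flat, 160 x 80 x 38 mm, leave alone. Origin: centre of its underside
- spool: bystander: grey solder spool standing on its flange, 66 mm across, 50 mm high, leave alone. Origin: centre of its underside
- parts_bin: bystander: open blue bin 70 x 90 x 45 mm, leave alone. Origin: centre of its underside
There are look-alikes about, which are no part of the job. What is shaped like the board1 but green or pink is not meant.

How it is judged:
By the outcome, as a careful person would: the job done as asked, in the order asked, and still so for the second after the job is handed in, with the robot touching nothing.
Of board1, board2, board3, board4 only 2 to 4 are there at a start; the rules pass over those that are not, and their reading is None.
At some moment in a run one of board1, board2, board3, board4, jar may be knocked a few centimetres aside while the robot is not near it.
Once in a run the grip may slacken for a moment while it holds something.
It also fails if it takes over 210 s, if anything falls off the work surface, if the arm or the gripper's body presses on something with over 40 N, if the wrist force passes 120 N, or if a joint passes its speed limit or range.

### The arm

A 6-joint arm with a two-finger parallel gripper is mounted at the origin on the work surface. World frame = base frame: x ahead of the robot, y to its left, z up, the work surface at z = 0. Lengths are in m, angles in rad, forces in N, time in s.
With the tool pointing down it reaches from about 0.375 to 0.975 m from the base axis. Payload 3.8 kg.
Tool frame: the origin (TCP) lies between the finger pads; the fingertips stand 8 mm ahead of it and the grasp point (between the pads) lies 11 mm behind it (tcp_to_tips is the distance from the TCP to the fingertips, in m); z points along the fingers, y is the line along which they close (so a half turn about z gives the same grasp; the last joint's range is limited). The gripper opens to 85 mm and grips with 20 to 120 N. Pads are 22 mm wide; open, the fingers measure 114 mm over their backs; the gripper's body (76 mm by 85 mm) begins 54 mm behind the grasp point. The pads swing forward as they close: fully open they stand 13 mm farther back than shut.
Start: joints at [-1.208, 0.264, 1.604, -0, 1.274, -0.037], TCP at [0.263, -0.622, 0.239] pointing down, gripper open.
Joint ranges: [-2.63, 2.63], [-0.94, 2.18], [0.31, 2.57], [-1.31, 4.45], [0, 2.66], [-2.55, 2.55]. Speed limits (rad/s): [2.57, 2.57, 3.14, 3.14, 3.14, 3.14].

### API

Orientations are given as a rotation vector (axis times angle).
In Python, from workcell import * gives the robot as it stands.
- The arm moves only by the tool move_arm, never from a script. Its argument "series" is one flat list of numbers, 7 for each row, row after row: the finger opening in cm, from 0 to 8.54, then the shift along the tool's x, y, z in cm, then the turn, a rotation vector about the tool's x, y, z in degrees. A call has 1 to 5 rows; each row shifts and turns the commanded pose from where the row before left it, along the tool's axes as they then stand; what a row does not reach is not made up. A row lasts 1/8 s, in which the tool goes at most 62.5 mm and 10.7 degrees, less where a joint would pass 70% of its speed; a pose out of reach is approached as far as the arm can. A call is refused whole if a number of a shift passes 6.25 or a number of a turn 10.7, either way. A call with a gripper value outside its range is refused whole. The fingers move at their own pace and stop on an object; "grip_force" is the grip in N (left out, the last holds). Time passes only in rows, so rows that do not move let the fingers close. It gives the time, the measured TCP pose, the force, the opening and the grip force at its end, in the units of the state.
- read_state(): the state, without advancing time (a new reading comes with each control period).
- read_camera(name): name is "scene" or "top"; returns the picture (400x640x3 uint8, red, green, blue); there is no depth.
- calibration(name): a dict with "camera_matrix" (3x3 intrinsics, pixels), "rvec" (rotation vector, rad) and "tvec" (3), from world to camera coordinates, as OpenCV has them. Camera axes: x right, y down, z forward; pixel columns grow to the right and rows downward; lengths in m; the calibration is good to about 2 mm. A picture is of the moment at which its call begins. calibration takes no time and is no camera call.
- finish_job(): hands the job in; it is judged then, once.
The state is a dict: "time": time; "q": joint angles; "joint_vel": joint speeds; "joint_torque": joint torques, N m; "tool_pos": TCP position; "tcp_rot": TCP orientation; "wrist_force": force on the tool from outside, world axes, zero at the start; "torque": the same for the moment, N m; "width": opening from 0.0 (shut) to 1.0 (fully open); "grip_force": force on a finger pad.
Only numpy, scipy, OpenCV 4.12 (cv2) and the standard library are available. Lean on these libraries where they do the work, as an engineer would, in place of code of your own. Each camera call takes 0.05 s, during which the arm holds its last target. There are 200 camera calls.

## Working session

There is one attempt and no reset: what is moved stays moved. The work goes in short steps, Python scripts to look and compute and a tool call to move; the robot and the scene stay as the last step left them, time stands still between calls to the robot, and variables do not carry over. Pictures are saved under pics/ and viewed, at most 14 in all, crops included, and the job is handed in when it is done.

Besides the shell and the picture viewer there is one more tool, called after "Call:" as a command line: name --argument value ..., lists and objects as JSON in quotes. move_arm: Moves the arm, as the interface text tells. Its arguments: {"type":"object","properties":{"series":{"type":"array"},"grip_force":{"type":"number"}},"required":["series"]}

```bash
mkdir -p pics; ls
cat > h.py <<'E'
from workcell import *
import numpy as np, cv2
from scipy.spatial.transform import Rotation as R
def cal(n):
    c=calibration(n); return np.array(c["camera_matrix"],float),cv2.Rodrigues(np.array(c["rvec"],float))[0],np.array(c["tvec"],float).ravel()
def ray(n,uv,z):
    K,M,t=cal(n); uv=np.atleast_2d(np.array(uv,float))
    d=(np.c_[uv,np.ones(len(uv))]@np.linalg.inv(K).T)@M; o=-M.T@t
    return o+d*((z-o[2])/d[:,2])[:,None]
def proj(n,p):
    K,M,t=cal(n); c=np.atleast_2d(p)@M.T+t; c=c@K.T; return c[:,:2]/c[:,2:]
def snap(n,f):
    im=np.array(read_camera(n)); cv2.imwrite(f"pics/{f}.png",im[:,:,::-1]); return im
E
python3 - <<'E'
from h import *
snap("top","t0"); snap("scene","s0")
s=read_state(); print({k:np.round(v,3) for k,v in s.items()})
for n in("top","scene"):
    K,M,t=cal(n); print(K.round(1).tolist(),(-M.T@t).round(3),M[2].round(3))
E
```

```text
pics
{'time': np.float64(0.1), 'q': array([-1.208,  0.265,  1.605,  0.   ,  1.274, -0.037]), 'joint_vel': array([ 0.001, -0.003, -0.002, -0.001,  0.001, -0.001]), 'joint_torque': array([ 0.0000e+00, -5.1671e+01, -3.6859e+01, -0.0000e+00,  6.0000e-03,
       -0.0000e+00]), 'tool_pos': array([ 0.263, -0.621,  0.238]), 'tcp_rot': array([-3.077e+00, -6.230e-01,  1.000e-03]), 'wrist_force': array([-0.075, -0.614, -0.611]), 'torque': array([-0.049, -0.021, -0.033]), 'grip_force': np.float64(0.0), 'width': np.float64(1.0)}
[[401.7, 0.0, 317.8], [0.0, 401.7, 199.9], [0.0, 0.0, 1.0]] [ 0.478 -0.011  1.088] [ 0.089  0.028 -0.996]
[[387.0, 0.0, 320.4], [0.0, 387.0, 203.1], [0.0, 0.0, 1.0]] [ 1.2   -0.471  1.036] [-0.483  0.377 -0.79 ]
```

View pics/t0.png

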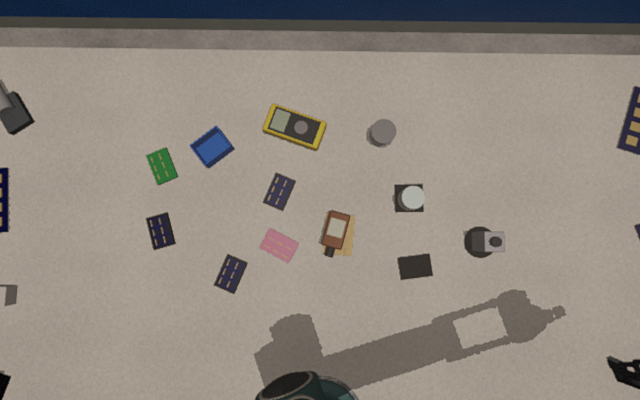

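View pics/s0.png

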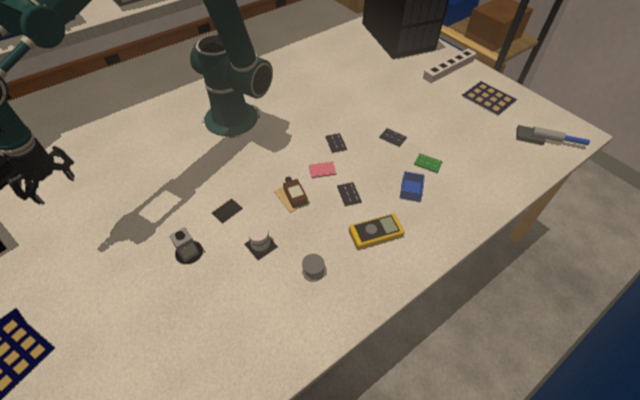

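Top view: boards at (279,191), (160,231) and (230,273), pink decoy at (279,245). The bottle lies on the plate at (337,230). The jar is on the square mat at (410,197), the can on the round mat at (480,242), and the oblong mat is empty at (415,266). Next I'll measure them.

```bash
cat >> h.py <<'E'
def seg(im,box,fn,k=4):
    x0,y0,x1,y1=box; c=cv2.resize(im[y0:y1,x0:x1],None,fx=k,fy=k,interpolation=cv2.INTER_CUBIC).astype(int)
    m=fn(c[...,0],c[...,1],c[...,2]).astype(np.uint8)
    cs=cv2.findContours(m,cv2.RETR_EXTERNAL,cv2.CHAIN_APPROX_NONE)[0]
    if not cs: return None
    p=max(cs,key=cv2.contourArea)[:,0].astype(float)
    return (p+.5)/k-.5+[x0,y0]
def rect(n,p,z):
    w=ray(n,p,z)[:,:2]; (c,s,a)=cv2.minAreaRect((w*1000).astype(np.float32))
    if s[0]<s[1]: s=s[::-1]; a+=90      # a: direction of long side
    return np.round(c,1),np.round(s,1),round((a+90)%180-90,1)
dark=lambda r,g,b:(r+g+b<200)
black=lambda r,g,b:(r+g+b<150)
E
python3 - <<'E'
from h import *
im=cv2.imread("pics/t0.png")[:,:,::-1]
for nm,b in dict(b1=(255,165,305,217),b2=(138,205,182,257),b3=(207,245,255,300)).items(): print(nm,rect("top",seg(im,b,dark),.01))
print("obl",rect("top",seg(im,(388,245,445,288),dark),.004))
print("sqm",rect("top",seg(im,(385,175,435,220),black),.004))
print("rnd",rect("top",seg(im,(455,218,510,265),black),.004))
print("jarlid",rect("top",seg(im,(390,175,435,217),lambda r,g,b:r+g+b>390),.065))
for (u,v) in [(279,191),(415,266),(470,242),(490,233),(345,250),(337,215),(352,222),(425,225),(412,197),(330,253)]: print((u,v),im[v,u])
cv2.imwrite("pics/c0.png",np.hstack([cv2.resize(im[200:270,310:370],None,fx=6,fy=6,interpolation=cv2.INTER_CUBIC),cv2.resize(im[210:280,455:515],None,fx=6,fy=6,interpolation=cv2.INTER_CUBIC)])[:,:,::-1])
E
```

```text
b1 (array([595.5, 125.5]), array([86.3, 57.3]), -21.7)
b2 (array([481.5, 443.4]), array([87.6, 60.1]), 17.3)
b3 (array([372.3, 247.8]), array([87.9, 58.4]), -21.7)
obl (array([ 404.5, -241.2]), array([83.7, 57.1]), -81.2)
sqm (array([ 585.9, -205.5]), array([70.3, 34.3]), 1.6)
rnd (array([ 472.7, -405.8]), array([78.2, 64.8]), 6.2)
jarlid (array([ 586.6, -221.2]), array([115. , 106.9]), -88.8)
(279, 191) [57 54 81]
(415, 266) [56 52 49]
(470, 242) [51 47 43]
(490, 233) [148 140 136]
(345, 250) [161 136  98]
(337, 215) [116  79  59]
(352, 222) [168 143 100]
(425, 225) [167 157 144]
(412, 197) [173 176 166]
(330, 253) [66 60 58]
```

View pics/c0.png

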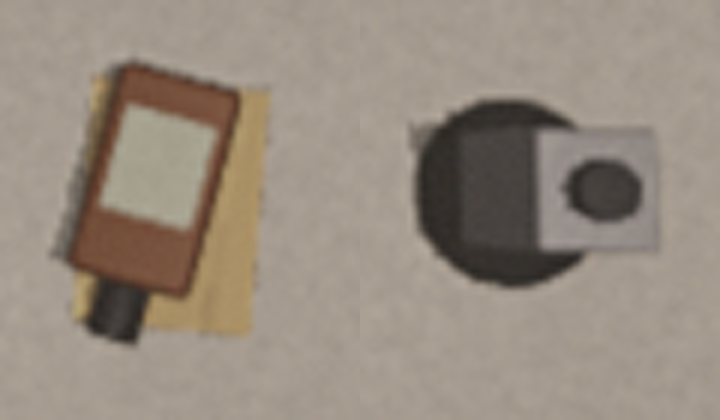

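The crop shows the bottle's body corners, cap end and plate corners, the can's top corners, and the round mat centred near (479.7,242). I'll compute these points and set up a move planner.

```bash
cat >> h.py <<'E'
def st():
    s=read_state(); r=R.from_rotvec(s["tcp_rot"]); M=r.as_matrix()
    print("t%.1f"%s["time"],"pos",(s["tool_pos"]*1000).round(1),"head %.2f"%np.degrees(np.arctan2(M[1,0],M[0,0])),"zax",M[:,2].round(3),"F",s["wrist_force"].round(1),"w %.3f g %.1f"%(s["width"],s["grip_force"]),"q",s["q"].round(3))
    with open("log.txt","a") as f: f.write(repr([s["q"].tolist(),s["tool_pos"].tolist(),s["tcp_rot"].tolist()])+"\n")
    return s,M
def plan(*wps):
    """wps: (x,y,z mm, y-axis (closing) direction deg or None). tool assumed down; prints tool-frame shift cm / turn deg totals"""
    s,M=st(); p=s["tool_pos"]*1000; th=np.degrees(np.arctan2(M[1,0],M[0,0]))
    # first level the tool
    fix=(R.from_matrix(M).inv()*R.from_matrix(np.c_[[np.cos(np.radians(th)),np.sin(np.radians(th)),0],[np.sin(np.radians(th)),-np.cos(np.radians(th)),0],[0,0,-1]])).as_rotvec(degrees=True)
    print("level",fix.round(2))
    for x,y,z,c in wps:
        if c is not None:
            d=(c+90-th+90)%180-90; th+=d; print(" turn z %.2f"%-d, "q6~%.2f"%(0))
        a=np.radians(th); B=np.c_[[np.cos(a),np.sin(a),0],[np.sin(a),-np.cos(a),0],[0,0,-1]]
        v=B.T@(np.array([x,y,z])-p)/10; n=max(1,int(np.ceil(np.abs(v).max()/5)));p=np.array([x,y,z])
        print(" shift",v.round(2),"=",n,"x",(v/n).round(2))
E
python3 - <<'E'
from h import *
im=cv2.imread("pics/t0.png")[:,:,::-1]
px=lambda l,o,z:ray("top",[((x+.5)/6-.5+o[0],(y+.5)/6-.5+o[1]) for x,y in l],z)[:,:2]*1000
def show(n,w):
    w=w.astype(np.float32); c,s,a=cv2.minAreaRect(w); print(n,np.round(c,1),np.round(s,1),round(a,1),"mean",w.mean(0).round(1))
show("plate",px([(268,90),(248,335),(75,322),(96,74)],(310,200),.006))
show("bottle",px([(125,65),(240,95),(187,297),(72,262)],(310,200),.042))
print("capend",px([(118,340)],(310,200),.03))
show("can",px([(178,128),(298,130),(300,250),(178,252)],(455,210),.094))
def allpts(box,fn,k=4):
    x0,y0,x1,y1=box; c=cv2.resize(im[y0:y1,x0:x1],None,fx=k,fy=k,interpolation=cv2.INTER_CUBIC).astype(int)
    v,u=np.nonzero(fn(c[...,0],c[...,1],c[...,2])); return (np.c_[u,v]+.5)/k-.5+[x0,y0]
show("sqm",ray("top",allpts((388,178,430,217),lambda r,g,b:r+g+b<230),.004)[:,:2]*1000)
p=seg(im,(395,180,430,215),lambda r,g,b:(r-b<14)&(r+g+b>360)); w=ray("top",p,.069)[:,:2]*1000
print("jar",cv2.minEnclosingCircle(w.astype(np.float32)),w.mean(0).round(1))
p=seg(im,(455,218,510,268),lambda r,g,b:r+g+b<230); p=p[(p[:,0]<475)|((p[:,1]>254)&(p[:,0]<486))|((p[:,1]<230)&(p[:,0]<486))]
w=ray("top",p,.004)[:,:2]*1000
A=np.c_[2*w,np.ones(len(w))]; s=np.linalg.lstsq(A,(w**2).sum(1),rcond=None)[0]; print("round",s[:2].round(1),np.sqrt(s[2]+s[0]**2+s[1]**2).round(1))
st()
E
```

```text
plate [485.2 -37. ] [ 77.4 111. ] 86.5 mean [485.3 -37. ]
bottle [495.5 -29. ] [51.7 90. ] 76.4 mean [495.8 -29.1]
capend [[425.89757676 -14.26434775]]
can [ 475.6 -414.6] [50.5 48.8] 0.0 mean [ 476.  -414.7]
sqm [ 586.4 -223.1] [73.3 75.7] 2.4 mean [ 583.9 -209.6]
jar ((582.3850708007812, -222.5133819580078), 29.98398780822754) [ 583.3 -222.3]
round [ 473.6 -411.7] 40.3
t0.1 pos [ 262.5 -621.2  238.1] head 22.91 zax [-0.001  0.002 -1.   ] F [-0.1 -0.6 -0.6] w 1.000 g 0.0 q [-1.208  0.265  1.605  0.     1.274 -0.037]
```

Run:
```python
from h import *
plan((583,-222.5,200,0),(583,-222.5,34,None))
```

```text
t0.1 pos [ 262.5 -621.2  238.1] head 22.91 zax [-0.001  0.002 -1.   ] F [-0.1 -0.6 -0.6] w 1.000 g 0.0 q [-1.208  0.265  1.605  0.     1.274 -0.037]
level [-0.12 -0.01  0.  ]
 turn z -67.09 q6~0.00
 shift [39.87 32.05  3.81] = 8 x [4.98 4.01 0.48]
 shift [ 0.   0.  16.6] = 4 x [0.   0.   4.15]
```

Call:
move_arm --series '[8.5,0,0,0,0,0,-9.6,8.5,0,0,0,0,0,-9.6,8.5,0,0,0,0,0,-9.6,8.5,0,0,0,0,0,-9.6,8.5,0,0,0,0,0,-9.6]' --grip_force 40

```text
time: 0.72
tool_pos: [0.2626, -0.6213, 0.2385]
tcp_rot: [-2.553, -1.829, -0.001]
wrist_force: [0.7, 0.7, -0.4]
width: 0.996
grip_force: 0.0
```

Call:
move_arm --series '[8.5,0,0,0,0,0,-9.6,8.5,0,0,0,0,0,-9.5,8.5,4,3.2,0.4,0,0,0,8.5,4,3.2,0.4,0,0,0,8.5,4,3.2,0.4,0,0,0]'

```text
time: 1.35
tool_pos: [0.3592, -0.5003, 0.2265]
tcp_rot: [-2.221, -2.22, -0.001]
wrist_force: [0.3, 0.6, 0.5]
width: 0.993
grip_force: 0.0
```

Call:
move_arm --series '[8.5,4,3.2,0.4,0,0,0,8.5,4,3.2,0.4,0,0,0,8.5,4,3.2,0.4,0,0,0,8.5,4,3.2,0.4,0,0,0,8.5,4,3.2,0.4,0,0,0]'

```text
time: 1.98
tool_pos: [0.5193, -0.3001, 0.2067]
tcp_rot: [-2.221, -2.221, 0.0]
wrist_force: [-1.2, -0.5, -0.5]
width: 0.998
grip_force: 0.0
```

Call:
move_arm --series '[8.5,4,3.2,0.4,0,0,0,8.5,4,3.2,0.4,0,0,0,8.5,0,0,0,0,0,0]'

```text
time: 2.35
tool_pos: [0.5839, -0.2185, 0.1982]
tcp_rot: [-2.215, -2.225, -0.0]
wrist_force: [-0.7, -0.6, -0.7]
width: 1.0
grip_force: 0.0
```

Run:
```python
from h import *
plan((583,-222.5,34,0))
```

```text
t2.4 pos [ 583.9 -218.5  198.2] head 90.27 zax [-0.001  0.001 -1.   ] F [-0.7 -0.6 -0.7] w 1.000 g 0.0 q [-3.980e-01  1.970e-01  1.763e+00  1.000e-03  1.183e+00 -4.030e-01]
level [-0.06 -0.08  0.  ]
 turn z 0.27 q6~0.00
 shift [-0.4  -0.09 16.42] = 4 x [-0.1  -0.02  4.1 ]
```

Call:
move_arm --series '[8.5,-0.4,-0.1,4.1,0,0,0.2,8.5,0,0,4.1,0,0,0,8.5,0,0,4.1,0,0,0,8.5,0,0,4.1,0,0,0,8.5,0,0,0,0,0,0]'

```text
time: 2.98
tool_pos: [0.5772, -0.2249, 0.031]
tcp_rot: [-2.22, -2.211, 0.006]
wrist_force: [-0.9, -0.0, 0.2]
width: 1.0
grip_force: 0.0
```

Call:
move_arm --series '[4.5,0,0,0,0,0,0,4.5,0,0,0,0,0,0,4.5,0,0,0,0,0,0,4.5,0,0,0,0,0,0,4.5,0,0,0,0,0,0]'

```text
time: 3.6
tool_pos: [0.5835, -0.2268, 0.0379]
tcp_rot: [2.222, 2.215, 0.002]
wrist_force: [-0.7, -0.8, 6.4]
width: 0.691
grip_force: 44.4
```

Call:
move_arm --series '[4.5,0,0,0,0,0,0,4.5,0,0,-2,0,0,0,4.5,0,0,-3,0,0,0,4.5,0,0,0,0,0,0]'

```text
time: 4.1
tool_pos: [0.5841, -0.2266, 0.0889]
tcp_rot: [2.221, 2.214, 0.004]
wrist_force: [0.1, -0.6, -1.8]
width: 0.69
grip_force: 44.3
```

Run:
```python
from h import *
plan((620,-340,84,0),(620,-340,34.5,0))
```

```text
t4.1 pos [ 584.1 -226.6   88.9] head 89.81 zax [ 0.006 -0.002 -1.   ] F [ 0.1 -0.6 -1.8] w 0.690 g 44.3 q [-0.41   0.3    1.852  0.     0.982 -0.407]
level [0.35 0.14 0.  ]
 turn z -0.19 q6~0.00
 shift [-11.34   3.59   0.49] = 3 x [-3.78  1.2   0.16]
 turn z -0.00 q6~0.00
 shift [0.   0.   4.95] = 1 x [0.   0.   4.95]
```

Call:
move_arm --series '[4.5,-3.8,1.2,0.1,0,0,0,4.5,-3.8,1.2,0,0,0,0,4.5,-3.8,1.2,0,0,0,0,4.5,0,0,0,0,0,0,4.5,0,0,0,0,0,0]'

```text
time: 4.72
tool_pos: [0.6162, -0.339, 0.0827]
tcp_rot: [-2.224, -2.215, 0.001]
wrist_force: [0.0, 0.3, -3.0]
width: 0.691
grip_force: 44.4
```

Call:
move_arm --series '[4.5,0,0,2,0,0,0,4.5,0,0,2,0,0,0,4.5,0,0,1,0,0,0,4.5,0,0,0,0,0,0,4.5,0,0,0,0,0,0]'

```text
time: 5.35
tool_pos: [0.6169, -0.3393, 0.0337]
tcp_rot: [-2.224, -2.217, 0.0]
wrist_force: [-1.7, 0.4, -1.0]
width: 0.69
grip_force: 45.1
```

Run:
```python
from h import *
st()
```

```text
t5.3 pos [ 616.9 -339.3   33.7] head 89.82 zax [-0.001  0.001 -1.   ] F [-1.7  0.4 -1. ] w 0.690 g 45.1 q [-0.538  0.495  1.693  0.     0.954 -0.535]
```

Call:
move_arm --series '[4.5,0,0,0.1,0,0,0,8.5,0,0,0,0,0,0,8.5,0,0,0,0,0,0,8.5,0,0,0,0,0,0,8.5,0,0,0,0,0,0]'

```text
time: 5.98
tool_pos: [0.6174, -0.34, 0.0333]
tcp_rot: [2.225, 2.217, 0.0]
wrist_force: [0.1, -0.0, -0.0]
width: 0.998
grip_force: 0.0
```

Call:
move_arm --series '[8.5,0,0,-4,0,0,0,8.5,0,0,-5,0,0,0,8.5,0,0,-5,0,0,0,8.5,-2.5,-4.7,0,0,0,0,8.5,-2.5,-4.7,0,0,0,0]'

```text
time: 6.6
tool_pos: [0.5232, -0.3902, 0.1749]
tcp_rot: [2.221, 2.218, 0.0]
wrist_force: [-0.3, -0.4, -0.1]
width: 0.992
grip_force: 0.0
```

Call:
move_arm --series '[8.5,-2.5,-4.7,0,0,0,0,8.5,0,0,0,0,0,0,8.5,0,0,0,0,0,0,8.5,0,0,0,0,0,0]'

```text
time: 7.1
tool_pos: [0.4771, -0.4139, 0.1733]
tcp_rot: [2.224, 2.219, 0.001]
wrist_force: [-0.6, -0.7, 0.1]
width: 0.998
grip_force: 0.0
```

Run:
```python
from h import *
plan((476,-414.7,59,0))
snap("scene","s1"); im=snap("top","t1")
cv2.imwrite("pics/c1.png",cv2.resize(im[160:290,370:520],None,fx=4,fy=4,interpolation=cv2.INTER_CUBIC)[:,:,::-1])
```

```text
t7.1 pos [ 477.1 -413.9  173.3] head 89.87 zax [ 0.001  0.    -1.   ] F [-0.6 -0.7  0.1] w 0.998 g 0.0 q [-0.754  0.23   1.77   0.     1.141 -0.752]
level [ 0.03 -0.   -0.  ]
 turn z -0.13 q6~0.00
 shift [-0.08 -0.11 11.43] = 3 x [-0.03 -0.04  3.81]
```

View pics/c1.png

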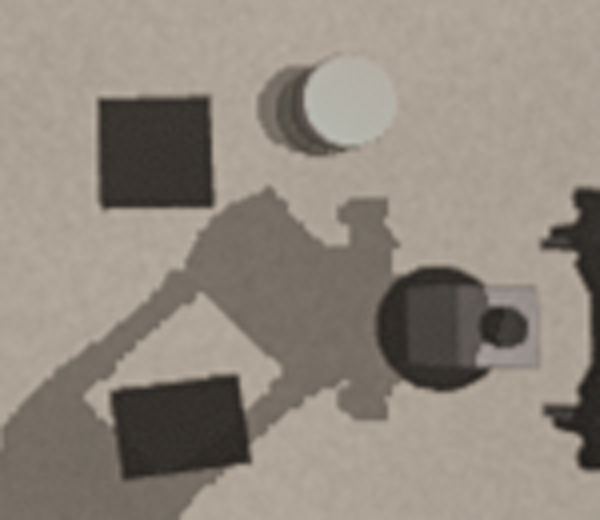

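The crop shows the square mat clear, the jar upright at its temporary spot, and the can still on the round mat below the gripper.

Call:
move_arm --series '[8.5,-0.1,-0.1,3.8,0,0,0,8.5,0,0,3.8,0,0,0,8.5,0,0,3.8,0,0,0,8.5,0,0,0,0,0,0,8.5,0,0,0,0,0,0]'

```text
time: 7.82
tool_pos: [0.4762, -0.4157, 0.0604]
tcp_rot: [2.223, 2.218, 0.0]
wrist_force: [1.2, -0.3, 1.3]
width: 0.994
grip_force: 0.0
```

Call:
move_arm --series '[3.5,0,0,0,0,0,0,3.5,0,0,0,0,0,0,3.5,0,0,0,0,0,0,3.5,0,0,0,0,0,0,3.5,0,0,0,0,0,0]'

```text
time: 8.45
tool_pos: [0.4762, -0.4164, 0.0613]
tcp_rot: [2.223, 2.215, 0.0]
wrist_force: [0.0, 0.1, 5.6]
width: 0.582
grip_force: 42.3
```

Call:
move_arm --series '[3.5,0,0,0,0,0,0,3.5,0,0,-2,0,0,0,3.5,0,0,-4,0,0,0,3.5,0,0,0,0,0,0,3.5,0,0,0,0,0,0]'

```text
time: 9.07
tool_pos: [0.4747, -0.4151, 0.1192]
tcp_rot: [-2.225, -2.217, 0.0]
wrist_force: [-0.6, 0.7, -1.6]
width: 0.585
grip_force: 42.0
```

Run:
```python
from h import *
im=cv2.imread("pics/t1.png")[:,:,::-1]
print("sqm",rect("top",seg(im,(385,175,432,222),lambda r,g,b:r+g+b<260),.004))
print("obl",rect("top",seg(im,(390,245,445,287),lambda r,g,b:r+g+b<230),.004))
p=seg(im,(425,165,478,205),lambda r,g,b:(r-b<14)&(r+g+b>400)); w=ray("top",p,.065)[:,:2]*1000
print("jar",cv2.minEnclosingCircle(w.astype(np.float32)),w.mean(0).round(1))
plan((586,-223,119,2))
```

```text
sqm (array([ 587. , -223.7]), array([75. , 73.8]), -88.1)
obl (array([ 404.1, -241.6]), array([86.6, 59.2]), -80.9)
jar ((615.822265625, -334.1542053222656), 28.73711585998535) [ 617.4 -335.4]
t9.1 pos [ 474.7 -415.1  119.2] head 89.80 zax [-0.  0. -1.] F [-0.6  0.7 -1.6] w 0.585 g 42.0 q [-0.758  0.279  1.817 -0.     1.046 -0.755]
level [-0.02 -0.02  0.  ]
 turn z -2.20 q6~0.00
 shift [18.81 11.8   0.02] = 4 x [4.7  2.95 0.01]
```

Call:
move_arm --series '[3.5,0,0,0,0,0,-2.2,3.5,3.8,2.4,0,0,0,0,3.5,3.8,2.4,0,0,0,0,3.5,3.8,2.4,0,0,0,0,3.5,3.8,2.4,0,0,0,0]'

```text
time: 9.7
tool_pos: [0.5647, -0.2582, 0.1171]
tcp_rot: [-2.18, -2.257, 0.002]
wrist_force: [0.1, -0.0, -1.5]
width: 0.583
grip_force: 42.0
```

Call:
move_arm --series '[3.5,3.6,2.2,0,0,0,0,3.5,0,0,0,0,0,0,3.5,0,0,0,0,0,0,3.5,0,0,0,0,0,0]'

```text
time: 10.2
tool_pos: [0.5854, -0.2242, 0.1185]
tcp_rot: [-2.183, -2.258, 0.001]
wrist_force: [0.1, 0.6, -2.2]
width: 0.578
grip_force: 42.1
```

Run:
```python
from h import *
plan((586.5,-223.5,62,2))
```

```text
t10.2 pos [ 585.4 -224.2  118.5] head 91.94 zax [-0.001  0.    -1.   ] F [ 0.1  0.6 -2.2] w 0.578 g 42.1 q [-0.405  0.274  1.825 -0.     1.044 -0.439]
level [-0.08 -0.02  0.  ]
 turn z -0.06 q6~0.00
 shift [0.06 0.12 5.65] = 2 x [0.03 0.06 2.82]
```

Call:
move_arm --series '[3.5,0.1,0.1,2.5,0,0,0,3.5,0,0,2,0,0,0,3.5,0,0,1,0,0,0,3.5,0,0,0,0,0,0,3.5,0,0,0,0,0,0]'

```text
time: 10.82
tool_pos: [0.5878, -0.2227, 0.0649]
tcp_rot: [2.182, 2.259, 0.0]
wrist_force: [-0.0, 0.6, -1.0]
width: 0.579
grip_force: 45.3
```

Call:
move_arm --series '[3.5,0,0,0.2,0,0,0,3.5,0,0,0,0,0,0,3.5,0,0,0,0,0,0]'

```text
time: 11.2
tool_pos: [0.5875, -0.2223, 0.0625]
tcp_rot: [2.182, 2.26, 0.0]
wrist_force: [-0.1, 0.6, -2.0]
width: 0.579
grip_force: 45.3
```

Call:
move_arm --series '[3.5,0,-0.1,0.1,0,0,0,3.5,0,0,0,0,0,0,3.5,0,0,0,0,0,0]'

```text
time: 11.58
tool_pos: [0.5864, -0.2224, 0.0614]
tcp_rot: [2.182, 2.26, 0.0]
wrist_force: [0.1, 1.2, -1.3]
width: 0.581
grip_force: 45.5
```

Call:
move_arm --series '[3.5,0,0,0.1,0,0,0,3.5,0,0,0,0,0,0,3.5,0,0,0,0,0,0]'

```text
time: 11.95
tool_pos: [0.5865, -0.2223, 0.0613]
tcp_rot: [2.182, 2.26, 0.0]
wrist_force: [-2.6, 2.1, 5.6]
width: 0.576
grip_force: 45.9
```

Call:
move_arm --series '[8.5,0,0,0,0,0,0,8.5,0,0,0,0,0,0,8.5,0,0,0,0,0,0,8.5,0,0,-3,0,0,0,8.5,0,0,-4,0,0,0]'

```text
time: 12.58
tool_pos: [0.585, -0.2218, 0.1292]
tcp_rot: [-2.18, -2.257, 0.002]
wrist_force: [1.3, -0.1, 0.3]
width: 0.996
grip_force: 0.0
```

Call:
move_arm --series '[8.5,0,0,-4,0,0,0,8.5,-3.8,0.8,0,0,0,0,8.5,-3.8,0.8,0,0,0,0,8.5,-3.8,0.9,0,0,0,0,8.5,0,0,0,0,0,0]'

```text
time: 13.2
tool_pos: [0.6156, -0.3382, 0.17]
tcp_rot: [2.184, 2.256, -0.001]
wrist_force: [0.5, 1.1, 0.3]
width: 0.999
grip_force: 0.0
```

Call:
move_arm --series '[8.5,0,0,0,0,0,0,8.5,0,0,0,0,0,0,8.5,0,0,0,0,0,0]'

```text
time: 13.58
tool_pos: [0.6153, -0.3344, 0.1703]
tcp_rot: [-2.181, -2.261, -0.0]
wrist_force: [0.7, -0.3, 1.2]
width: 0.998
grip_force: 0.0
```

Run:
```python
from h import *
plan((616.5,-335,33,2))
im=snap("top","t2"); sc=snap("scene","s2")
cv2.imwrite("pics/c2.png",np.hstack([cv2.resize(im[160:290,370:470],None,fx=4,fy=4,interpolation=cv2.INTER_CUBIC),cv2.resize(sc[190:320,200:300],None,fx=4,fy=4,interpolation=cv2.INTER_CUBIC)])[:,:,::-1])
p=seg(im,(425,165,478,205),lambda r,g,b:(r-b<14)&(r+g+b>400))
if p is not None: w=ray("top",p,.065)[:,:2]*1000; print("jar",cv2.minEnclosingCircle(w.astype(np.float32)),w.mean(0).round(1))
```

```text
t13.6 pos [ 615.3 -334.4  170.3] head 92.06 zax [-0.  0. -1.] F [ 0.7 -0.3  1.2] w 0.998 g 0.0 q [-0.534  0.357  1.613  0.     1.172 -0.57 ]
level [-0.01 -0.01  0.  ]
 turn z 0.06 q6~0.00
 shift [-0.06  0.12 13.73] = 3 x [-0.02  0.04  4.58]
jar ((615.60693359375, -334.0850830078125), 28.92830467224121) [ 618.2 -339.5]
```

View pics/c2.png

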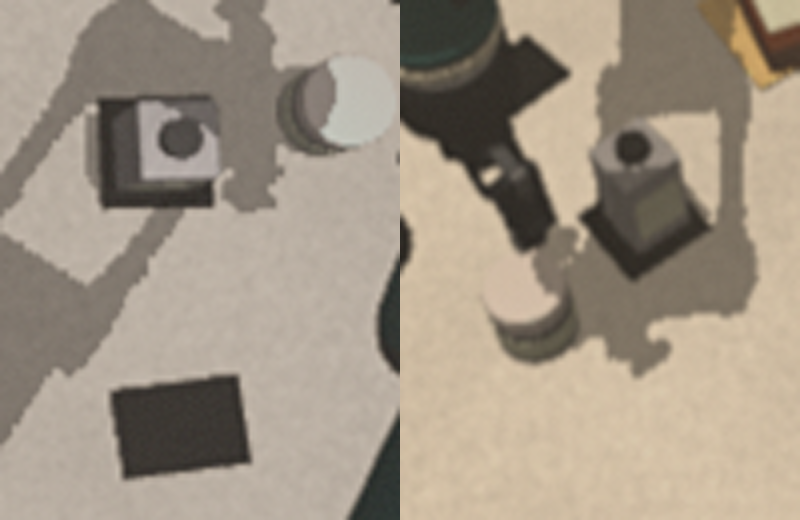

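The can stands on the square mat, and the jar is under the gripper at its temporary spot. Jar next.

Call:
move_arm --series '[8.5,-0.1,0.1,4.5,0,0,0,8.5,0,0,4.5,0,0,0,8.5,0,0,4.5,0,0,0,8.5,0,0,0,0,0,0,8.5,0,0,0,0,0,0]'

```text
time: 14.3
tool_pos: [0.6174, -0.3367, 0.0369]
tcp_rot: [2.181, 2.259, 0.001]
wrist_force: [-0.3, -0.2, 1.2]
width: 0.995
grip_force: 0.0
```

Call:
move_arm --series '[4.5,0,0,0,0,0,0,4.5,0,0,0,0,0,0,4.5,0,0,0,0,0,0,4.5,0,0,0,0,0,0,4.5,0,0,0,0,0,0]'

```text
time: 14.92
tool_pos: [0.6182, -0.3375, 0.0386]
tcp_rot: [2.179, 2.257, 0.002]
wrist_force: [-0.6, -0.5, 6.2]
width: 0.685
grip_force: 44.3
```

Call:
move_arm --series '[4.5,0,0,0,0,0,0,4.5,0,0,-2,0,0,0,4.5,0,0,-3,0,0,0,4.5,0,0,0,0,0,0,4.5,0,0,0,0,0,0]'

```text
time: 15.55
tool_pos: [0.6159, -0.3361, 0.0849]
tcp_rot: [-2.182, -2.26, 0.0]
wrist_force: [-0.4, -0.0, -4.1]
width: 0.688
grip_force: 44.2
```

Run:
```python
from h import *
plan((473.6,-411.7,85,2))
im=cv2.imread("pics/t2.png")[:,:,::-1]
p=seg(im,(385,175,432,222),lambda r,g,b:r+g+b<260)
print(im[193:203:3,408],im[190,405],im[200,418])
```

```text
t15.6 pos [ 615.9 -336.1   84.9] head 92.01 zax [-0.001  0.    -1.   ] F [-0.4 -0.  -4.1] w 0.688 g 44.2 q [-0.535  0.435  1.673  0.     1.033 -0.57 ]
level [-0.03 -0.02  0.  ]
 turn z 0.01 q6~0.00
 shift [-7.060e+00 -1.449e+01 -1.000e-02] = 3 x [-2.35 -4.83 -0.  ]
[[175 168 163]
 [178 170 165]
 [181 171 167]
 [183 176 171]] [167 159 155] [182 173 170]
```

Call:
move_arm --series '[4.5,-1.8,-3.6,0,0,0,0,4.5,-1.8,-3.6,0,0,0,0,4.5,-1.8,-3.6,0,0,0,0,4.5,-1.8,-3.7,0,0,0,0,4.5,0,0,1.5,0,0,0]'

```text
time: 16.18
tool_pos: [0.4713, -0.4145, 0.0695]
tcp_rot: [-2.185, -2.256, 0.001]
wrist_force: [0.3, -1.1, -2.3]
width: 0.691
grip_force: 44.7
```

Call:
move_arm --series '[4.5,0,0,1.5,0,0,0,4.5,0,0,1,0,0,0,4.5,0,0,0,0,0,0,4.5,0,0,0,0,0,0,4.5,0,0,0,0,0,0]'

```text
time: 16.8
tool_pos: [0.4745, -0.4133, 0.0454]
tcp_rot: [2.181, 2.26, 0.0]
wrist_force: [-0.2, 0.0, -2.5]
width: 0.691
grip_force: 44.8
```

Run:
```python
from h import *
plan((473.6,-412.5,39,2))
```

```text
t16.8 pos [ 474.5 -413.3   45.4] head 92.04 zax [ 0. -0. -1.] F [-0.2  0.  -2.5] w 0.691 g 44.8 q [-0.756  0.36   1.866  0.     0.916 -0.792]
level [0.02 0.02 0.  ]
 turn z 0.04 q6~0.00
 shift [ 0.08 -0.09  0.64] = 1 x [ 0.08 -0.09  0.64]
```

Call:
move_arm --series '[4.5,0.1,-0.1,0.4,0,0,0,4.5,0,0,0,0,0,0,4.5,0,0,0,0,0,0]'

```text
time: 17.18
tool_pos: [0.4739, -0.4131, 0.0425]
tcp_rot: [2.181, 2.258, 0.0]
wrist_force: [2.1, 0.8, 4.7]
width: 0.691
grip_force: 45.1
```

Call:
move_arm --series '[4.5,0,0,0.2,0,0,0,4.5,0,0,0,0,0,0,4.5,0,0,0,0,0,0]'

```text
time: 17.55
tool_pos: [0.4739, -0.4132, 0.0424]
tcp_rot: [2.181, 2.258, 0.0]
wrist_force: [-1.4, 3.9, 15.8]
width: 0.692
grip_force: 46.5
```

Call:
move_arm --series '[4.5,0,0,-0.2,0,0,0,8.5,0,0,0,0,0,0,8.5,0,0,0,0,0,0,8.5,0,0,0,0,0,0,8.5,0,0,-4,0,0,0]'

```text
time: 18.18
tool_pos: [0.47, -0.4098, 0.0771]
tcp_rot: [-2.176, -2.253, 0.0]
wrist_force: [-0.3, -0.1, -0.9]
width: 0.997
grip_force: 0.0
```

Call:
move_arm --series '[8.5,0,0,-5,0,0,0,8.5,0,0,-5,0,0,0,8.5,-5,0,0,0,0,0,8.5,-5,0,0,0,0,0,8.5,-5,0,0,0,0,0]'

```text
time: 18.8
tool_pos: [0.4782, -0.5636, 0.1813]
tcp_rot: [2.182, 2.26, 0.0]
wrist_force: [1.3, 0.7, 0.0]
width: 0.995
grip_force: 0.0
```

```bash
cat > kin.py <<'E'
from h import *
from scipy.optimize import least_squares
L=[eval(l) for l in open("log.txt")]
def fk(q,p):  # p: d1,a1,L2,a3,L4,tool
    d1,a1,L2,a3,L4,T=p; Rz=lambda a:R.from_euler("z",a); Ry=lambda a:R.from_euler("y",a)
    r=Rz(q[0]); x=r.apply([a1,0,d1]); r=r*Ry(q[1]); x=x+r.apply([0,0,L2]); r=r*Ry(q[2])
    x=x+r.apply([a3,0,L4]); r=r*Rz(q[3])*Ry(q[4]); x=x+r.apply([0,0,T]); return x,r*Rz(q[5])
def fit():
    f=lambda p:np.concatenate([fk(q,p)[0]-np.array(x) for q,x,_ in L])
    s=least_squares(f,[.4,0,.4,0,.4,.2]); return s.x,np.sqrt((s.fun**2).mean())
if __name__=="__main__":
    p,e=fit(); print(p.round(4),e)
    q,x,r=L[-1]; print((fk(q,p)[1].inv()*R.from_rotvec(r)).as_rotvec(degrees=True))
E
python3 - <<'E'
from h import *
st(); snap("top","t3"); snap("scene","s3")
E
python3 kin.py
```

```text
t18.8 pos [ 478.2 -563.6  181.3] head 92.03 zax [ 0.  0. -1.] F [1.3 0.7 0. ] w 0.995 g 0.0 q [-0.901  0.419  1.507  0.     1.215 -0.936]
[ 1.0188e+00 -5.0000e-04  5.1510e-01  8.0000e-03  5.6910e-01  1.1025e+00] 0.014349734964441148
[-1.90046927e-14 -2.48134251e-14  9.00000000e+01]
```

Run:
```python
from kin import *
for q,x,r in L:
    rho=np.hypot(x[0],x[1]); print(np.round([rho,x[2],np.degrees(np.arctan2(x[1],x[0])-q[0])],4), np.round(q[1:5],3), "sum",round(q[1]+q[2]+q[4],3))
```

```text
[0.6743 0.2381 2.1165] [0.265 1.605 0.    1.274] sum 3.144
[0.6743 0.2381 2.1165] [0.265 1.605 0.    1.274] sum 3.144
[0.6235 0.1982 2.3172] [1.970e-01 1.763e+00 1.000e-03 1.183e+00] sum 3.143
[0.6265 0.0889 2.2828] [0.3   1.852 0.    0.982] sum 3.135
[0.7041 0.0337 2.0295] [0.495 1.693 0.    0.954] sum 3.143
[0.6316 0.1733 2.2712] [0.23  1.77  0.    1.141] sum 3.141
[0.6305 0.1192 2.2625] [ 0.279  1.817 -0.     1.046] sum 3.142
[0.6268 0.1185 2.2658] [ 0.274  1.825 -0.     1.044] sum 3.143
[0.7003 0.1703 2.041 ] [0.357 1.613 0.    1.172] sum 3.142
[0.7017 0.0849 2.0339] [0.435 1.673 0.    1.033] sum 3.142
[0.6293 0.0454 2.2685] [0.36  1.866 0.    0.916] sum 3.141
[0.7392 0.1813 1.9325] [0.419 1.507 0.    1.215] sum 3.142
```

View pics/s3.png

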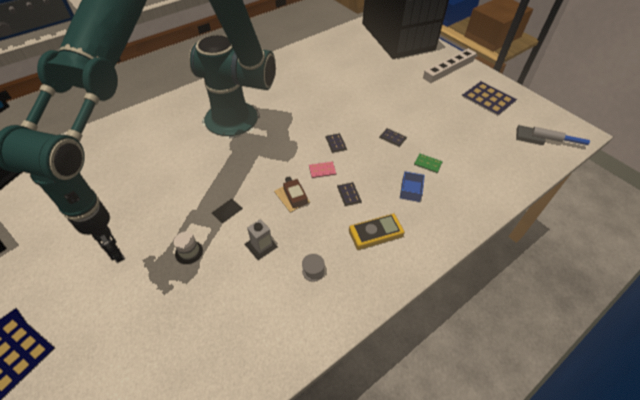

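The scene view shows the can on the square mat (260,237), the jar on the round mat (187,247), and the bottle unmoved. Next is the bottle approach.

```bash
cat >> h.py <<'E'
def pose(th,tilt): 
    a=np.radians(th); return R.from_matrix(np.c_[[np.cos(a),np.sin(a),0],[np.sin(a),-np.cos(a),0],[0,0,-1]])*R.from_euler("y",tilt,degrees=True)
def plan6(p,th,tilt):
    s,M=st(); d=R.from_matrix(M).inv()*pose(th,tilt)
    v=M.T@(np.array(p)-s["tool_pos"]*1000)/10
    print(" shift-then-turn: shift",v.round(2),"turn",d.as_rotvec(degrees=True).round(2), " world d",(np.array(p)-s["tool_pos"]*1000).round(1))
E
python3 - <<'E'
from h import *
im=cv2.imread("pics/t3.png")[:,:,::-1]
p=seg(im,(455,218,520,268),lambda r,g,b:(r-b<14)&(r+g+b>400))
if p is not None: w=ray("top",p,.069)[:,:2]*1000; print("jar",cv2.minEnclosingCircle(w.astype(np.float32)),w.mean(0).round(1))
p=seg(im,(385,175,432,222),lambda r,g,b:(r-b<17)&(r+g+b>430)); print("cantop",rect("top",p,.094))
plan((488,-40,200,77+180))
E
```

```text
jar ((472.4561767578125, -409.9651184082031), 28.961326599121094) [ 473. -413.]
cantop (array([ 585.6, -221.7]), array([46.7, 44.5]), -86.8)
t18.9 pos [ 477.2 -567.   180.2] head 91.82 zax [-0.    -0.002 -1.   ] F [-0.9 -0.7  0.2] w 0.996 g 0.0 q [-0.904  0.423  1.504 -0.002  1.213 -0.935]
level [-0.02  0.12 -0.  ]
 turn z -75.18 q6~0.00
 shift [10.8  51.6  -1.98] = 11 x [ 0.98  4.69 -0.18]
```

Call:
move_arm --series '[8.5,4.8,0.2,-0.2,0,0,0,8.5,4.8,0.2,-0.2,0,0,0,8.5,4.8,0.2,-0.2,0,0,0,8.5,4.8,0.2,-0.2,0,0,0,8.5,4.8,0.2,-0.2,0,0,0]'

```text
time: 19.52
tool_pos: [0.4792, -0.3199, 0.1909]
tcp_rot: [-2.182, -2.259, -0.0]
wrist_force: [0.8, -0.8, 0.7]
width: 0.997
grip_force: 0.0
```

Call:
move_arm --series '[8.5,4.8,0.3,-0.2,0,0,0,8.5,4.8,0.3,-0.2,0,0,0,8.5,4.8,0.3,-0.2,0,0,0,8.5,4.8,0.3,-0.2,0,0,0,8.5,4.8,0.3,-0.2,0,0,0]'

```text
time: 20.15
tool_pos: [0.4856, -0.0798, 0.2011]
tcp_rot: [-2.182, -2.26, -0.0]
wrist_force: [0.2, -0.6, 0.4]
width: 0.997
grip_force: 0.0
```

Call:
move_arm --series '[8.5,4.6,0.3,0,0,0,0,8.5,0,0,0,0,0,9.6,8.5,0,0,0,0,0,9.6,8.5,0,0,0,0,0,9.6,8.5,0,0,0,0,0,9.6]'

```text
time: 20.78
tool_pos: [0.487, -0.0351, 0.2009]
tcp_rot: [-2.807, -1.409, 0.001]
wrist_force: [-0.1, -0.2, -0.0]
width: 0.995
grip_force: 0.0
```

Call:
move_arm --series '[8.5,0,0,0,0,0,9.6,8.5,0,0,0,0,0,9.6,8.5,0,0,0,0,0,9.6,8.5,0,0,0,0,0,9.6,8.5,0,0,0,0,0,9.6]'

```text
time: 21.4
tool_pos: [0.487, -0.0353, 0.2009]
tcp_rot: [-3.138, -0.145, 0.001]
wrist_force: [-0.2, 0.3, -0.9]
width: 0.993
grip_force: 0.0
```

Call:
move_arm --series '[8.5,0,0,0,0,0,9.6,8.5,0,0,0,0,0,8.8,8.5,0,0,0,0,7,0,8.5,0,0,0,0,7,0,8.5,0,0,0,0,6,0]'

```text
time: 22.02
tool_pos: [0.4869, -0.0353, 0.2009]
tcp_rot: [3.037, -0.34, 0.54]
wrist_force: [-0.3, -0.2, -0.8]
width: 0.993
grip_force: 0.0
```

Call:
move_arm --series '[8.5,0,0,0,0,0,0,8.5,0,0,0,0,0,0,8.5,0,0,0,0,0,0]'

```text
time: 22.4
tool_pos: [0.4888, -0.0358, 0.202]
tcp_rot: [3.037, -0.341, 0.536]
wrist_force: [-0.2, -0.3, -0.1]
width: 0.993
grip_force: 0.0
```

```bash
sed -i 's/d1,a1,L2,a3,L4,T=p;/d1,a1,L2,a3,L4,T,b=p;/; s/apply(\[a1,0,d1\])/apply([a1,b,d1])/; s/\[.4,0,.4,0,.4,.2\]/[.4,0,.4,0,.4,.2,.02]/' kin.py
python3 - <<'E'
from h import *
plan6((491.5,-28,19.7),-13,20)
im=snap("top","t4")
E
python3 kin.py
```

```text
t22.4 pos [488.8 -35.8 202. ] head -12.80 zax [ 0.334 -0.076 -0.94 ] F [-0.2 -0.3 -0.1] w 0.993 g 0.0 q [-0.093 -0.29   2.26  -0.06   0.826  1.734]
 shift-then-turn: shift [-6.15 -0.82 17.16] turn [-0.08  0.    0.18]  world d [   2.7    7.8 -182.3]
[0.2518 0.     0.512  0.0014 0.5662 0.3397 0.0249] 1.4138002766185733e-10
[5.29906205e-15 2.20794252e-14 9.00000000e+01]
```

```bash
cat >> kin.py <<'E'
P=[0.2518,0,0.512,0.0014,0.5662,0.3397,0.0249]
LO=np.array([-2.63,-.94,.31,-1.31,0,-2.55]); HI=np.array([2.63,2.18,2.57,4.45,2.66,2.55])
def ik(x,r,q0):
    def f(q):
        a,b=fk(q,P); return np.r_[(a-x)*10,(b*R.from_euler("z",90,degrees=True)*1).inv().__mul__(r).as_rotvec()*1]
    s=least_squares(f,np.clip(q0,LO+.01,HI-.01),bounds=(LO,HI)); return s.x,np.abs(s.fun).max()
def bott(c,cap_deg,z=.024):  # body centre mm -> foot frame
    a=np.radians(cap_deg); zz=np.array([np.cos(a),np.sin(a),0]); xx=np.array([0,0,1.]); yy=np.cross(zz,xx)
    return np.r_[np.array(c)/1000,z]-.0475*zz, np.c_[xx,yy,zz]
def final(xy=(404.3,-241.4),ydeg=99,z=.004):
    a=np.radians(ydeg); yy=np.array([np.cos(a),np.sin(a),0]); zz=np.array([0,0,1.]); return np.r_[np.array(xy)/1000,z],np.c_[np.cross(yy,zz),yy,zz]
def target(T0x,T0R,B0,B1):
    rel=B1[1]@B0[1].T; return B1[0]+rel@(T0x-B0[0]), R.from_matrix(rel@T0R.as_matrix())
E
python3 - <<'E'
from kin import *
q0=np.array(L[-1][0])
B0=bott((495.6,-29),167); B1=final()
for al in (0,10,20,30,40):
    r=pose(-13,al); d=r.as_matrix()[:,2]; G=np.array([.488,-.0273,.030]); x=G+.011*d
    q,e=ik(x,r,q0); print(al,"grasp",x.round(4),q.round(2),round(e,4))
    x1,r1=target(x,r,B0,B1); qa=q
    up=x1+[0,0,.12]
    # path: lift, then blend
    q1,e1=ik(up,r1,np.array([-.5,.3,1.9,0,1.9,.8])); q2,e2=ik(x1,r1,q1)
    print("   final",x1.round(4),r1.as_matrix()[:,2].round(2),q2.round(2),round(e2,4),"up",q1.round(2),round(e1,4))
E
```

```text
Traceback (most recent call last):
  File "kin.py", line 19, in ik
    s=least_squares(f,np.clip(q0,LO+.01,HI-.01),bounds=(LO,HI)); return s.x,np.abs(s.fun).max()
  File "kin.py", line 18, in f
    a,b=fk(q,P); return np.r_[(a-x)*10,(b*R.from_euler("z",90,degrees=True)*1).inv().__mul__(r).as_rotvec()*1]
                                        ~~~~~~~~~~~~~~~~~~~~~~~~~~~~~~~~~~~^~
TypeError: Argument 'other' has incorrect type (expected scipy.spatial.transform._rotation.Rotation, got int)
```

```bash
sed -i 's/(b\*R.from_euler("z",90,degrees=True)\*1).inv().__mul__(r).as_rotvec()\*1\]/((b*R.from_euler("z",90,degrees=True)).inv()*r).as_rotvec()]/' kin.py
cat > bt.py <<'E'
from kin import *
q0=np.array(L[-1][0])
B0=bott((495.6,-29),167); B1=final()
for al in (0,10,20,30,40):
    r=pose(-13,al); d=r.as_matrix()[:,2]; G=np.array([.488,-.0273,.030]); x=G+.011*d
    q,e=ik(x,r,q0); print(al,"grasp",x.round(4),q.round(2),round(e,4))
    x1,r1=target(x,r,B0,B1)
    q1,e1=ik(x1+[0,0,.12],r1,np.array([-.5,.3,1.9,0,1.9,.8])); q2,e2=ik(x1,r1,q1)
    print("   final",x1.round(4),r1.as_matrix()[:,2].round(2),q2.round(2),round(e2,4),"up",q1.round(2),round(e1,4))
E
python3 bt.py
```

```text
0 grasp [ 0.488  -0.0273  0.019 ] [-0.11  0.17  2.18  0.    0.79  1.69] 0.0
   final [ 0.3994 -0.2422  0.0593] [-0.99 -0.16 -0.  ] [-0.28  1.01  1.52 -0.52  2.12  1.28] 0.0 up [-0.28  0.83  1.57 -0.57  2.23  1.2 ] 0.0
10 grasp [ 0.4899 -0.0277  0.0192] [-0.09  0.08  2.3  -0.04  0.59  1.74] 0.0
   final [ 0.3995 -0.2422  0.0574] [-0.97 -0.15 -0.17] [-0.29  0.92  1.56 -0.48  1.99  1.28] 0.0 up [-0.29  0.74  1.59 -0.52  2.12  1.2 ] 0.0
20 grasp [ 0.4917 -0.0281  0.0197] [-0.07  0.01  2.41 -0.14  0.38  1.85] 0.0
   final [ 0.4    -0.2421  0.0555] [-0.93 -0.15 -0.34] [-0.3   0.82  1.62 -0.44  1.86  1.27] 0.0 up [-0.3   0.65  1.63 -0.47  2.01  1.19] 0.0
30 grasp [ 0.4934 -0.0285  0.0205] [-0.05 -0.04  2.52 -0.57  0.17  2.29] 0.0
   final [ 0.4008 -0.242   0.0538] [-0.86 -0.14 -0.5 ] [-0.31  0.71  1.68 -0.41  1.73  1.25] 0.0 up [-0.31  0.55  1.67 -0.42  1.89  1.18] 0.0
40 grasp [ 0.4949 -0.0289  0.0216] [-0.09 -0.05  2.57 -0.87  0.03  2.55] 0.0952
   final [ 0.4019 -0.2418  0.0522] [-0.76 -0.12 -0.64] [-0.33  0.6   1.76 -0.37  1.59  1.23] 0.0 up [-0.33  0.45  1.72 -0.38  1.76  1.17] 0.0
```

Call:
move_arm --series '[8.5,-1.2,-0.8,3.4,0,0,0,8.5,-1.2,0,3.4,0,0,0,8.5,-1.2,0,3.4,0,0,0,8.5,-1.2,0,3.4,0,0,0,8.5,0,0,0,0,0,0]'

```text
time: 23.08
tool_pos: [0.4881, -0.0281, 0.0536]
tcp_rot: [3.039, -0.341, 0.523]
wrist_force: [0.1, -0.8, -0.6]
width: 0.991
grip_force: 0.0
```

Call:
move_arm --series '[8.5,0,0,0,0,0,0,8.5,0,0,0,0,0,0,8.5,0,0,0,0,0,0]'

```text
time: 23.45
tool_pos: [0.4923, -0.0283, 0.0588]
tcp_rot: [3.037, -0.341, 0.54]
wrist_force: [0.3, 0.3, 0.4]
width: 0.997
grip_force: 0.0
```

Run:
```python
from h import *
plan6((491.5,-28,19.7),-13,20)
im=snap("scene","s4")
cv2.imwrite("pics/c4.png",cv2.resize(im[130:250,230:350],None,fx=5,fy=5,interpolation=cv2.INTER_CUBIC)[:,:,::-1])
```

```text
t23.4 pos [492.3 -28.3  58.8] head -12.81 zax [ 0.336 -0.076 -0.939] F [0.3 0.3 0.4] w 0.997 g 0.0 q [-0.073 -0.075  2.39  -0.111  0.48   1.811]
 shift-then-turn: shift [-1.43 -0.01  3.64] turn [-0.1  -0.17  0.18]  world d [ -0.8   0.3 -39.1]
```

View pics/c4.png

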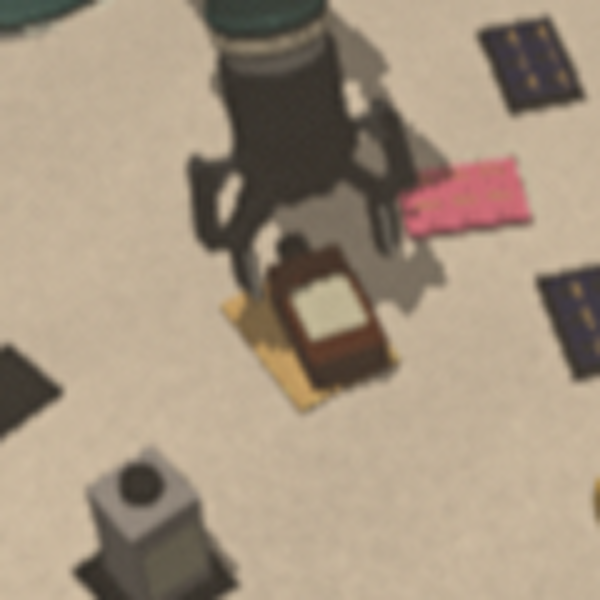

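The gripper straddles the bottle, with the pads open on either side and clear of the pink decoy. Descending and gripping.

Call:
move_arm --series '[8.5,-0.7,0,1.8,0,0,0,8.5,-0.7,0,1.8,0,0,0,8.5,0,0,0,0,0,0,8.5,0,0,0,0,0,0,8.5,0,0,0,0,0,0]'

```text
time: 24.12
tool_pos: [0.4911, -0.0281, 0.0197]
tcp_rot: [3.037, -0.34, 0.539]
wrist_force: [0.1, -0.5, 0.0]
width: 0.996
grip_force: 0.0
```

Call:
move_arm --series '[4,0,0,0,0,0,0,4,0,0,0,0,0,0,4,0,0,0,0,0,0,4,0,0,0,0,0,0,4,0,0,0,0,0,0]'

```text
time: 24.75
tool_pos: [0.4907, -0.028, 0.0192]
tcp_rot: [3.037, -0.341, 0.537]
wrist_force: [-3.2, 1.3, 5.7]
width: 0.652
grip_force: 42.3
```

Call:
move_arm --series '[4,0,0,0,0,0,0,4,0,0,0,0,0,0]'

```text
time: 25.0
tool_pos: [0.4907, -0.028, 0.0192]
tcp_rot: [3.037, -0.341, 0.537]
wrist_force: [-2.1, 0.5, 6.4]
width: 0.653
grip_force: 42.3
```

Run:
```python
from h import *
st()
```

```text
t25.0 pos [490.7 -28.   19.2] head -12.80 zax [ 0.335 -0.076 -0.939] F [-2.1  0.5  6.4] w 0.653 g 42.3 q [-0.072  0.005  2.414 -0.139  0.38   1.843]
```

Call:
move_arm --series '[4,1.3,0,-3.4,0,0,0,4,1.3,0,-3.4,0,0,0,4,1.3,0,-3.4,0,0,0,4,0,0,0,0,-9,0,4,0,0,0,0,-9,0]'

```text
time: 25.62
tool_pos: [0.4918, -0.0282, 0.1293]
tcp_rot: [3.119, -0.349, 0.052]
wrist_force: [0.4, 0.6, -1.5]
width: 0.651
grip_force: 43.5
```

Call:
move_arm --series '[4,0,0,0,0,-9,0,4,0,0,0,0,-9,0,4,0,0,0,0,-9,0,4,0,0,0,0,-9,0,4,0,0,0,0,-9,0]'

```text
time: 26.25
tool_pos: [0.4926, -0.0286, 0.1275]
tcp_rot: [-2.829, 0.317, 1.12]
wrist_force: [0.3, -0.6, -1.7]
width: 0.656
grip_force: 43.6
```

Call:
move_arm --series '[4,0,0,0,0,-9,0,4,0,0,0,0,-9,0,4,0,0,0,0,-9,0,4,0,0,0,0,0,0,4,0,0,0,0,0,0]'

```text
time: 26.88
tool_pos: [0.4919, -0.0284, 0.1275]
tcp_rot: [-2.46, 0.276, 1.719]
wrist_force: [0.3, -0.2, -1.6]
width: 0.654
grip_force: 43.6
```

Run:
```python
from h import *
s,M=st(); print(M.round(3))
from kin import *
B0=bott((495.6,-29),167,.024); B1=final((485,-37),77,.006)
x1,r1=target(np.array([.4907,-.028,.0192]),pose(-13,20),B0,B1); print(x1*1000,(R.from_matrix(M).inv()*r1).as_rotvec(degrees=True).round(1),"shift",(M.T@(x1-s["tool_pos"])*100).round(2))
snap("scene","s5");
```

```text
t26.9 pos [491.9 -28.4 127.5] head -12.79 zax [-0.916  0.208 -0.344] F [ 0.3 -0.2 -1.6] w 0.654 g 43.6 q [-0.153  0.812  1.445  0.076  2.102  1.633]
[[ 0.336 -0.221 -0.916]
 [-0.076 -0.975  0.208]
 [-0.939 -0.    -0.344]]
[480.29425468 -36.04484723  58.49936437] [ 0.2 -0.1  0.1] shift [6.15 1.   3.28]
```

View pics/s5.png

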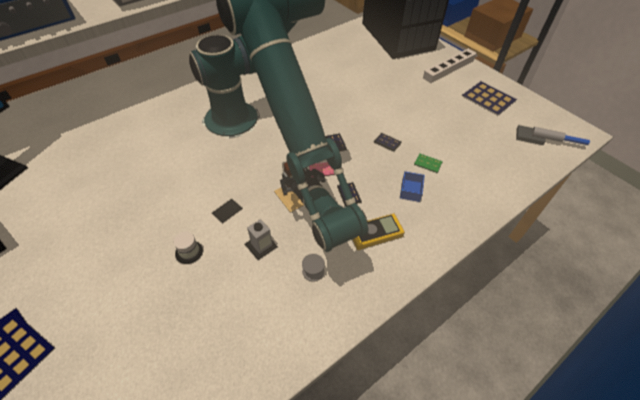

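The bottle is upright in the grip above the plate. The wrist is out over the meter and spool edge, with enough height clearance. Lowering it in steps.

Call:
move_arm --series '[4,2,1,1.4,0,0,0,4,2,0,0.9,0,0,0,4,1.5,0,0.7,0,0,0,4,0,0,0,0,0,0,4,0,0,0,0,0,0]'

```text
time: 27.55
tool_pos: [0.4805, -0.036, 0.0657]
tcp_rot: [-2.458, 0.275, 1.722]
wrist_force: [0.1, -0.6, -1.0]
width: 0.651
grip_force: 43.6
```

Call:
move_arm --series '[4,0.2,0,0.1,0,0,0,4,0,0,0,0,0,0,4,0,0,0,0,0,0]'

```text
time: 27.92
tool_pos: [0.4804, -0.036, 0.0638]
tcp_rot: [-2.459, 0.276, 1.721]
wrist_force: [-0.5, -0.6, -1.4]
width: 0.648
grip_force: 43.6
```

Call:
move_arm --series '[4,0.2,0,0.1,0,0,0,4,0,0,0,0,0,0,4,0,0,0,0,0,0]'

```text
time: 28.3
tool_pos: [0.4799, -0.036, 0.0612]
tcp_rot: [-2.458, 0.276, 1.722]
wrist_force: [0.6, 0.2, -2.5]
width: 0.646
grip_force: 43.6
```

Run:
```python
from h import *
st()
```

```text
t28.3 pos [479.9 -36.   61.2] head -12.79 zax [-0.916  0.208 -0.342] F [ 0.6  0.2 -2.5] w 0.646 g 43.6 q [-0.165  0.885  1.465  0.06   2.012  1.616]
```

Call:
move_arm --series '[4,0.2,0,0.1,0,0,0,4,0,0,0,0,0,0,4,0,0,0,0,0,0]'

```text
time: 28.68
tool_pos: [0.4799, -0.036, 0.0599]
tcp_rot: [-2.458, 0.275, 1.722]
wrist_force: [1.3, -2.1, 4.8]
width: 0.648
grip_force: 43.6
```

Call:
move_arm --series '[4,0.1,0,0,0,0,0,4,0,0,0,0,0,0,4,0,0,0,0,0,0]'

```text
time: 29.05
tool_pos: [0.48, -0.036, 0.0599]
tcp_rot: [-2.456, 0.275, 1.724]
wrist_force: [0.5, -0.8, 8.6]
width: 0.648
grip_force: 43.6
```

Call:
move_arm --series '[8.5,0,0,0,0,0,0,8.5,0,0,0,0,0,0,8.5,0,0,0,0,0,0,8.5,0,0,0,0,0,0,8.5,0,0,-2,0,0,0]'

```text
time: 29.68
tool_pos: [0.4972, -0.0399, 0.0645]
tcp_rot: [-2.456, 0.275, 1.725]
wrist_force: [0.7, -0.1, 0.3]
width: 0.994
grip_force: 0.0
```

Call:
move_arm --series '[8.5,0,0,-4,0,0,0,8.5,0,0,-4,0,0,0,8.5,-3.7,0,-1.4,0,0,0,8.5,-3.7,0,-1.4,0,0,0,8.5,-3.7,0,-1.4,0,0,0]'

```text
time: 30.3
tool_pos: [0.5731, -0.0571, 0.2117]
tcp_rot: [-2.458, 0.276, 1.722]
wrist_force: [0.7, -0.2, -1.0]
width: 0.996
grip_force: 0.0
```

Call:
move_arm --series '[8.5,0,0,0,0,10,0,8.5,0,0,0,0,10,0,8.5,0,0,0,0,10,0,8.5,0,0,0,0,10,0,8.5,0,0,0,0,10,0]'

```text
time: 30.92
tool_pos: [0.5737, -0.0573, 0.2119]
tcp_rot: [-3.04, 0.341, 0.525]
wrist_force: [-0.2, 0.1, 0.2]
width: 0.998
grip_force: 0.0
```

Call:
move_arm --series '[8.5,0,0,0,0,10,0,8.5,0,0,0,0,10,0,8.5,0,0,0,0,0,0,8.5,0,0,0,0,0,0,8.5,0,0,0,0,0,0]'

```text
time: 31.55
tool_pos: [0.5748, -0.0575, 0.2111]
tcp_rot: [-3.122, 0.35, 0.001]
wrist_force: [-0.5, -0.6, 0.6]
width: 0.996
grip_force: 0.0
```

Run:
```python
from h import *
st()
im=snap("top","t6"); sc=snap("scene","s6")
cv2.imwrite("pics/c6.png",np.hstack([cv2.resize(im[170:290,290:390],None,fx=4,fy=4,interpolation=cv2.INTER_CUBIC),cv2.resize(sc[130:250,240:340],None,fx=4,fy=4,interpolation=cv2.INTER_CUBIC)])[:,:,::-1])
```

```text
t31.6 pos [574.8 -57.5 211.1] head -12.81 zax [-0.001  0.    -1.   ] F [-0.5 -0.6  0.6] w 0.996 g 0.0 q [-0.143  0.101  1.848  0.     1.193  1.651]
```

View pics/c6.png

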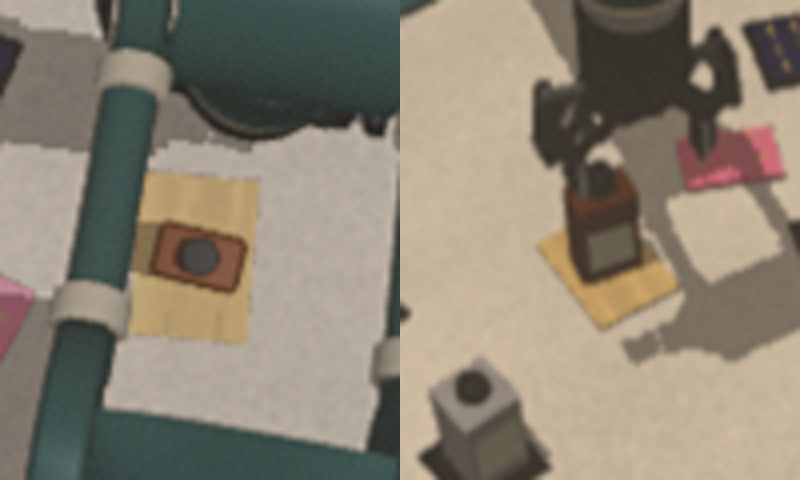

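The bottle now stands upright on the plate, with the cap at about (339.4,233.9) in the top view.

Run:
```python
from h import *
c=ray("top",[(339.4,233.9)],.126)[0]*1000; print(c)
im=cv2.imread("pics/t6.png")[:,:,::-1]
p=seg(im,(325,220,356,248),lambda r,g,b:(r-b>35)&(r+g+b<300)); print(rect("top",p,.101))
plan((c[0],c[1],190,None),(c[0],c[1],70,None))
```

```text
[484.08806577 -36.89204417 126.        ]
(array([484.7, -35.7]), array([58.3, 35.7]), 77.5)
t31.6 pos [574.5 -57.5 210.7] head -12.81 zax [-0.001  0.    -1.   ] F [ 0.6  0.8 -1. ] w 0.997 g 0.0 q [-0.143  0.101  1.849  0.     1.193  1.651]
level [0.   0.06 0.  ]
 shift [-9.27 -0.    2.07] = 2 x [-4.64 -0.    1.03]
 shift [ 0.  0. 12.] = 3 x [0. 0. 4.]
```

Call:
move_arm --series '[8.5,-4.6,0,1,0,0,0,8.5,-4.6,0,1,0,0,0,8.5,0,0,0,0,0,0,8.5,0,0,0,0,0,0,8.5,0,0,0,0,0,0]'

```text
time: 32.28
tool_pos: [0.4854, -0.0371, 0.1919]
tcp_rot: [3.122, -0.35, 0.003]
wrist_force: [0.1, 0.2, 0.4]
width: 0.996
grip_force: 0.0
```

Call:
move_arm --series '[8.5,0,0,4,0,0,0,8.5,0,0,4,0,0,0,8.5,0,0,4,0,0,0,8.5,0,0,0,0,0,0,8.5,0,0,0,0,0,0]'

```text
time: 32.9
tool_pos: [0.4852, -0.037, 0.0723]
tcp_rot: [3.122, -0.35, 0.003]
wrist_force: [0.2, 0.2, 0.2]
width: 0.992
grip_force: 0.0
```

Call:
move_arm --series '[4,0,0,0,0,0,0,4,0,0,0,0,0,0,4,0,0,0,0,0,0,4,0,0,0,0,0,0,4,0,0,0,0,0,0]'

```text
time: 33.52
tool_pos: [0.4851, -0.0371, 0.073]
tcp_rot: [3.122, -0.35, 0.006]
wrist_force: [-0.3, -0.2, 5.6]
width: 0.648
grip_force: 42.5
```

Call:
move_arm --series '[4,0,0,0,0,0,0,4,0,0,-2,0,0,0,4,0,0,-4,0,0,0,4,0,0,0,0,0,0,4,0,0,0,0,0,0]'

```text
time: 34.15
tool_pos: [0.4829, -0.0367, 0.1307]
tcp_rot: [-3.122, 0.35, 0.0]
wrist_force: [-1.0, 0.4, -1.6]
width: 0.65
grip_force: 43.3
```

Run:
```python
from h import *
plan((404.3,-241.5,130,99))
```

```text
t34.1 pos [482.9 -36.7 130.7] head -12.79 zax [-0.  0. -1.] F [-1.   0.4 -1.6] w 0.650 g 43.3 q [-1.270e-01 -1.000e-03  2.114e+00  0.000e+00  1.029e+00  1.667e+00]
level [-0.    0.01 -0.  ]
 turn z -21.79 q6~0.00
 shift [-10.97  19.     0.07] = 4 x [-2.74  4.75  0.02]
```

Call:
move_arm --series '[4,0,0,0,0,0,-7.3,4,0,0,0,0,0,-7.3,4,0,0,0,0,0,-7.2,4,-2.2,3.8,0,0,0,0,4,-2.2,3.8,0,0,0,0]'

```text
time: 34.78
tool_pos: [0.4501, -0.1187, 0.1291]
tcp_rot: [-3.13, -0.25, 0.005]
wrist_force: [0.3, -0.3, -1.7]
width: 0.65
grip_force: 43.5
```

Call:
move_arm --series '[4,-2.2,3.8,0,0,0,0,4,-2.2,3.8,0,0,0,0,4,-2.2,3.8,0,0,0,0,4,0,0,0,0,0,0,4,0,0,0,0,0,0]'

```text
time: 35.4
tool_pos: [0.4035, -0.2408, 0.1296]
tcp_rot: [-3.13, -0.245, 0.003]
wrist_force: [-0.4, 1.1, -2.1]
width: 0.649
grip_force: 43.5
```

Call:
move_arm --series '[4,0,0,3,0,0,0,4,0,0,2,0,0,0,4,0,0,0.6,0,0,0,4,0,0,0,0,0,0,4,0,0,0,0,0,0]'

```text
time: 36.02
tool_pos: [0.4054, -0.2417, 0.0758]
tcp_rot: [3.131, 0.248, 0.002]
wrist_force: [-0.3, 0.5, -1.1]
width: 0.653
grip_force: 43.6
```

Run:
```python
from h import *
plan((404.5,-241.5,70,99))
```

```text
t36.0 pos [ 405.4 -241.7   75.8] head 9.04 zax [ 0.001 -0.001 -1.   ] F [-0.3  0.5 -1.1] w 0.653 g 43.6 q [-0.591  0.047  2.183  0.     0.91   0.822]
level [ 0.06 -0.07 -0.  ]
 turn z 0.04 q6~0.00
 shift [-0.08 -0.04  0.58] = 1 x [-0.08 -0.04  0.58]
```

Call:
move_arm --series '[4,0,0,0.3,0,0,0,4,0,0,0,0,0,0,4,0,0,0,0,0,0]'

```text
time: 36.4
tool_pos: [0.4045, -0.2417, 0.0721]
tcp_rot: [3.132, 0.246, 0.0]
wrist_force: [-0.4, -0.4, -1.4]
width: 0.651
grip_force: 43.6
```

Call:
move_arm --series '[4,0,0,0.1,0,0,0,4,0,0,0,0,0,0,4,0,0,0,0,0,0]'

```text
time: 36.78
tool_pos: [0.4046, -0.2418, 0.0711]
tcp_rot: [3.132, 0.247, 0.0]
wrist_force: [-0.7, -0.8, 0.0]
width: 0.651
grip_force: 43.6
```

Call:
move_arm --series '[4,0,0,0.1,0,0,0,4,0,0,0,0,0,0,4,0,0,0,0,0,0]'

```text
time: 37.15
tool_pos: [0.4048, -0.2418, 0.071]
tcp_rot: [3.132, 0.247, 0.0]
wrist_force: [-2.6, 1.0, 8.0]
width: 0.648
grip_force: 44.4
```

Contact. Releasing and retreating upward, out past the jar, then measuring everything.

Call:
move_arm --series '[8.5,0,0,-0.1,0,0,0,8.5,0,0,0,0,0,0,8.5,0,0,0,0,0,0,8.5,0,0,0,0,0,0,8.5,0,0,-3,0,0,0]'

```text
time: 37.78
tool_pos: [0.4023, -0.2402, 0.0987]
tcp_rot: [-3.128, -0.246, 0.008]
wrist_force: [1.1, -0.0, -0.4]
width: 0.994
grip_force: 0.0
```

Call:
move_arm --series '[8.5,0,0,-5,0,0,0,8.5,0,0,-5,0,0,0,8.5,0,5,0,0,0,0,8.5,0,5,0,0,0,0,8.5,0,5,0,0,0,0]'

```text
time: 38.4
tool_pos: [0.4283, -0.3912, 0.2013]
tcp_rot: [3.131, 0.247, 0.001]
wrist_force: [-0.4, -0.2, -0.2]
width: 0.996
grip_force: 0.0
```

Call:
move_arm --series '[8.5,0,5,0,0,0,0,8.5,0,5,0,0,0,0,8.5,0,0,0,0,0,0,8.5,0,0,0,0,0,0,8.5,0,0,0,0,0,0]'

```text
time: 39.02
tool_pos: [0.4435, -0.4871, 0.2008]
tcp_rot: [-3.131, -0.248, 0.0]
wrist_force: [0.1, 0.2, -0.3]
width: 0.997
grip_force: 0.0
```

Run:
```python
from h import *
st()
im=snap("top","t7"); sc=snap("scene","s7")
cv2.imwrite("pics/c7.png",cv2.resize(im[160:300,140:500],None,fx=2.2,fy=2.2,interpolation=cv2.INTER_CUBIC)[:,:,::-1])
for nm,b in dict(b1=(255,165,305,217),b2=(138,205,182,257),b3=(207,245,255,300)).items(): print(nm,rect("top",seg(im,b,dark),.01))
p=seg(im,(400,245,450,290),lambda r,g,b:(r-b>35)&(r+g+b<320)); print("bottle",rect("top",p,.099))
print("plate",rect("top",seg(im,(310,205,362,262),lambda r,g,b:(r-b>42)),.006))
p=seg(im,(455,218,520,268),lambda r,g,b:(r-b<14)&(r+g+b>400)); print("jar",rect("top",p,.069))
```

```text
t39.0 pos [ 443.5 -487.1  200.8] head 9.06 zax [-0.     0.001 -1.   ] F [ 0.1  0.2 -0.3] w 0.997 g 0.0 q [-0.87   0.259  1.682  0.     1.202  0.542]
b1 (array([595.5, 125.4]), array([86.3, 57.3]), -21.6)
b2 (array([488.2, 408. ]), array([87.5, 59.7]), 17.2)
b3 (array([372.3, 247.8]), array([87.9, 58.4]), -21.7)
bottle (array([ 410.6, -229.9]), array([32.5, 17.8]), -80.0)
plate (array([484.9, -36.6]), array([110.,  80.]), -3.7)
jar (array([ 496. , -421.9]), array([3.1, 3. ]), -44.4)
```

View pics/c7.png

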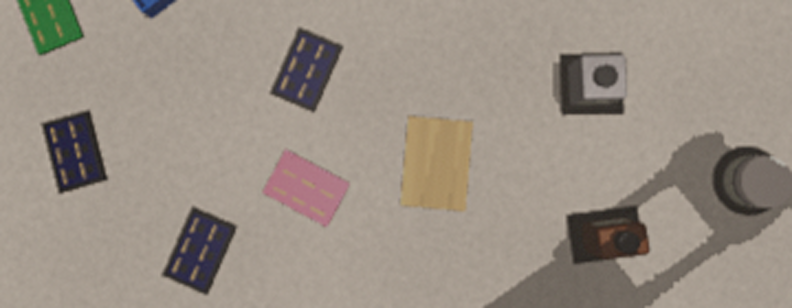

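The plate is clear at (484.9,-36.6), and board 2 was knocked about 35 mm, which the new measurement covers. The containers look right. Boards next, starting with board 3.

Run:
```python
from h import *
plan((480,20,200,None),(372.3,247.8,120,68.3))
s,M=st(); v=pose(158.3,0).as_matrix().T@(np.array([372.3,247.8,80])-[480,20,200]); print(v/10)
```

```text
t39.1 pos [ 443.7 -487.3  201.3] head 9.07 zax [ 0.  0. -1.] F [-0.4 -0.2 -0.1] w 0.996 g 0.0 q [-0.87   0.259  1.681  0.     1.201  0.542]
level [-0. -0.  0.]
 shift [ 11.58 -49.53   0.13] = 10 x [ 1.16 -4.95  0.01]
 turn z 30.77 q6~0.00
 shift [-18.43 -17.18   8.  ] = 4 x [-4.61 -4.3   2.  ]
t39.1 pos [ 443.7 -487.3  201.3] head 9.07 zax [ 0.  0. -1.] F [-0.4 -0.2 -0.1] w 0.996 g 0.0 q [-0.87   0.259  1.681  0.     1.201  0.542]
[18.42958893 17.1834674  12.        ]
```

Call:
move_arm --series '[8.5,1.2,-5,0,0,0,0,8.5,1.2,-5,0,0,0,0,8.5,1.2,-5,0,0,0,0,8.5,1.2,-5,0,0,0,0,8.5,1.2,-5,0,0,0,0]'

```text
time: 39.75
tool_pos: [0.4635, -0.2299, 0.2015]
tcp_rot: [3.131, 0.248, 0.002]
wrist_force: [1.2, -1.5, 0.6]
width: 0.993
grip_force: 0.0
```

Call:
move_arm --series '[8.5,1.2,-5,0,0,0,0,8.5,1.1,-5,0,0,0,0,8.5,1.1,-5,0,0,0,0,8.5,1.1,-4.8,0,0,0,0,8.5,1.1,-4.8,0,0,0,0]'

```text
time: 40.38
tool_pos: [0.48, 0.0216, 0.2016]
tcp_rot: [3.132, 0.248, 0.002]
wrist_force: [0.0, -0.1, -0.3]
width: 0.997
grip_force: 0.0
```

Call:
move_arm --series '[8.5,0,0,0,0,0,-10,8.5,0,0,0,0,0,-10,8.5,0,0,0,0,0,-10,8.5,0,0,0,0,0,-10,8.5,0,0,0,0,0,-10]'

```text
time: 41.0
tool_pos: [0.48, 0.0201, 0.2013]
tcp_rot: [2.729, 1.556, 0.001]
wrist_force: [-0.4, -0.0, -0.7]
width: 0.998
grip_force: 0.0
```

Call:
move_arm --series '[8.5,0,0,0,0,0,-10,8.5,0,0,0,0,0,-10,8.5,0,0,0,0,0,-10,8.5,0,0,0,0,0,-10,8.5,0,0,0,0,0,-10]'

```text
time: 41.62
tool_pos: [0.48, 0.02, 0.2013]
tcp_rot: [1.815, 2.563, 0.001]
wrist_force: [-0.3, 0.5, -0.4]
width: 0.997
grip_force: 0.0
```

Call:
move_arm --series '[8.5,0,0,0,0,0,-10,8.5,0,0,0,0,0,-10,8.5,0,0,0,0,0,-10,8.5,0,0,0,0,0,-10,8.5,0,0,0,0,0,-9.2]'

```text
time: 42.25
tool_pos: [0.48, 0.02, 0.2013]
tcp_rot: [0.584, 3.086, 0.0]
wrist_force: [0.1, 1.0, -0.4]
width: 0.994
grip_force: 0.0
```

Call:
move_arm --series '[7.4,3.7,3.4,2.4,0,0,0,7.4,3.7,3.4,2.4,0,0,0,7.4,3.7,3.4,2.4,0,0,0,7.4,3.7,3.4,2.4,0,0,0,7.4,3.6,3.5,2.4,0,0,0]'

```text
time: 42.88
tool_pos: [0.372, 0.2482, 0.081]
tcp_rot: [0.592, 3.084, 0.002]
wrist_force: [1.0, 0.8, 0.5]
width: 0.863
grip_force: 0.0
```

Call:
move_arm --series '[7.4,0,0,0,0,0,0,7.4,0,0,0,0,0,0,7.4,0,0,0,0,0,0]'

```text
time: 43.25
tool_pos: [0.3742, 0.2462, 0.0819]
tcp_rot: [0.595, 3.083, 0.002]
wrist_force: [-0.9, 0.3, -0.1]
width: 0.868
grip_force: 0.0
```

Run:
```python
from h import *
plan((372.3,247.8,12,68.3))
```

```text
t43.2 pos [374.2 246.2  81.9] head 158.15 zax [ 0.002  0.001 -1.   ] F [-0.9  0.3 -0.1] w 0.868 g 0.0 q [ 0.527 -0.009  2.226 -0.     0.922 -0.663]
level [0.08 0.08 0.  ]
 turn z -0.15 q6~0.00
 shift [0.23 0.08 6.99] = 2 x [0.12 0.04 3.5 ]
```

Call:
move_arm --series '[7.4,0.2,0.1,3.5,0,0,0,7.4,0,0,3.3,0,0,0,7.4,0,0,0,0,0,0,7.4,0,0,0,0,0,0]'

```text
time: 43.75
tool_pos: [0.373, 0.2482, 0.0142]
tcp_rot: [0.596, 3.083, 0.002]
wrist_force: [0.0, -0.5, -0.3]
width: 0.863
grip_force: 0.0
```

Call:
move_arm --series '[7.4,0,0,0.4,0,0,0,7.4,0,0,0,0,0,0,7.4,0,0,0,0,0,0]'

```text
time: 44.12
tool_pos: [0.3721, 0.2485, 0.0095]
tcp_rot: [0.594, 3.084, 0.001]
wrist_force: [-0.2, 0.4, -0.7]
width: 0.863
grip_force: 0.0
```

Call:
move_arm --series '[7.4,0,0,0.3,0,0,0,7.4,0,0,0,0,0,0,7.4,0,0,0,0,0,0]'

```text
time: 44.5
tool_pos: [0.3716, 0.2482, 0.0058]
tcp_rot: [-0.594, -3.085, 0.0]
wrist_force: [-0.5, -0.1, 0.0]
width: 0.87
grip_force: 0.0
```

Call:
move_arm --series '[7.4,0,0,0.2,0,0,0,6.6,0,0,0,0,0,0,6.2,0,0,0,0,0,0,5,0,0,0,0,0,0,5,0,0,0,0,0,0]'

```text
time: 45.12
tool_pos: [0.372, 0.2484, 0.0043]
tcp_rot: [0.594, 3.084, 0.001]
wrist_force: [-0.0, 0.1, 2.9]
width: 0.687
grip_force: 43.4
```

Call:
move_arm --series '[5,0,0,0,0,0,0,5,0,0,0,0,0,0]'

```text
time: 45.38
tool_pos: [0.372, 0.2484, 0.0042]
tcp_rot: [0.594, 3.085, 0.001]
wrist_force: [-0.8, 0.1, 4.2]
width: 0.69
grip_force: 43.5
```

Call:
move_arm --series '[5,0,0,-2,0,0,0,5,0,0,-3,0,0,0,5,0,0,0,0,0,0,5,0,0,0,0,0,0]'

```text
time: 45.88
tool_pos: [0.371, 0.2479, 0.0531]
tcp_rot: [-0.594, -3.084, 0.001]
wrist_force: [-0.1, -0.9, -1.8]
width: 0.683
grip_force: 43.6
```

Run:
```python
from h import *
plan((484.9,-36.6,55,86.3))
```

```text
t45.9 pos [371.  247.9  53.1] head 158.21 zax [-0.001 -0.001 -1.   ] F [-0.1 -0.9 -1.8] w 0.683 g 43.6 q [ 0.533  0.035  2.247  0.     0.861 -0.657]
level [-0.05 -0.04  0.  ]
 turn z -18.09 q6~0.00
 shift [-13.2  -27.65  -0.19] = 6 x [-2.2  -4.61 -0.03]
```

Call:
move_arm --series '[5,0,0,0,0,0,-9,5,0,0,0,0,0,-9.1,5,-1.9,-4,0,0,0,0,5,-1.9,-4,0,0,0,0,5,-1.9,-4,0,0,0,0]'

```text
time: 46.5
tool_pos: [0.4198, 0.1234, 0.0523]
tcp_rot: [-0.1, -3.137, 0.001]
wrist_force: [1.0, -0.8, -0.5]
width: 0.686
grip_force: 43.6
```

Call:
move_arm --series '[5,-1.9,-4,0,0,0,0,5,-1.9,-4,0,0,0,0,5,-1.9,-4,0,0,0,0,5,-1.8,-3.6,0,0,0,0,5,0,0,2,0,0,0]'

```text
time: 47.12
tool_pos: [0.4878, -0.0383, 0.0339]
tcp_rot: [0.107, 3.137, -0.001]
wrist_force: [-1.0, 1.1, -1.2]
width: 0.685
grip_force: 43.6
```

Call:
move_arm --series '[5,0,0,1.5,0,0,0,5,0,0,0,0,0,0,5,0,0,0,0,0,0,5,0,0,0,0,0,0,5,0,0,0,0,0,0]'

```text
time: 47.75
tool_pos: [0.4862, -0.0355, 0.0196]
tcp_rot: [0.1, 3.139, -0.0]
wrist_force: [0.4, -0.1, -0.3]
width: 0.691
grip_force: 43.6
```

Run:
```python
from h import *
plan((484.9,-36.6,10.5,86.3))
```

```text
t47.8 pos [486.2 -35.5  19.6] head 176.34 zax [ 0.001 -0.    -1.   ] F [ 0.4 -0.1 -0.3] w 0.691 g 43.6 q [-0.124  0.163  2.183 -0.     0.793 -1.631]
level [-0.01  0.08 -0.  ]
 turn z 0.04 q6~0.00
 shift [ 0.12 -0.12  0.91] = 1 x [ 0.12 -0.12  0.91]
```

Call:
move_arm --series '[5,0.1,-0.1,0.4,0,0,0,5,0,0,0.4,0,0,0,5,0,0,0,0,0,0,5,0,0,0,0,0,0]'

```text
time: 48.25
tool_pos: [0.4845, -0.0366, 0.0108]
tcp_rot: [-0.101, -3.14, -0.0]
wrist_force: [0.5, 0.2, -0.7]
width: 0.689
grip_force: 43.6
```

Call:
move_arm --series '[5,0,0,0.1,0,0,0,5,0,0,0,0,0,0,5,0,0,0,0,0,0]'

```text
time: 48.62
tool_pos: [0.4847, -0.0367, 0.0103]
tcp_rot: [0.101, 3.14, -0.0]
wrist_force: [-2.4, -0.3, 3.2]
width: 0.692
grip_force: 44.1
```

Run:
```python
from h import *
st()
```

```text
t48.6 pos [484.7 -36.7  10.3] head 176.31 zax [ 0. -0. -1.] F [-2.4 -0.3  3.2] w 0.692 g 44.1 q [-0.127  0.178  2.19  -0.     0.774 -1.633]
```

Call:
move_arm --series '[7.6,0,0,0,0,0,0,7.6,0,0,0,0,0,0,7.6,0,0,0,0,0,0,7.6,0,0,-3,0,0,0,7.6,0,0,-4,0,0,0]'

```text
time: 49.25
tool_pos: [0.4831, -0.0364, 0.0794]
tcp_rot: [-0.101, -3.136, -0.001]
wrist_force: [0.8, -0.1, 0.2]
width: 0.886
grip_force: 0.0
```

Call:
move_arm --series '[7.6,0,0,0,0,0,9,7.6,0,0,0,0,0,8.9,7.6,0,0,0,0,0,0,7.6,0,0,0,0,0,0,7.6,0,0,0,0,0,0]'

```text
time: 49.88
tool_pos: [0.4845, -0.0366, 0.0798]
tcp_rot: [-0.586, -3.086, 0.0]
wrist_force: [0.1, -0.3, 0.7]
width: 0.889
grip_force: 0.0
```

```bash
cat > look.py <<'E'
from h import *
import sys
im=snap("top",sys.argv[1])
c=im.astype(int); m=((c.sum(2)<215)&(c[...,2]>c[...,0]+4)).astype(np.uint8)
m=cv2.morphologyEx(m,cv2.MORPH_CLOSE,np.ones((5,5)))
for k in cv2.findContours(m[150:310,120:480],cv2.RETR_EXTERNAL,cv2.CHAIN_APPROX_NONE)[0]:
    a=cv2.contourArea(k)
    if a>150:
        x,y,w,h=cv2.boundingRect(k); b=(max(0,120+x-6),150+y-6,120+x+w+6,150+y+h+6); print(b,a,rect("top",seg(im,b,dark),.01))
E
python3 look.py t8
python3 -c "
from h import *
plan((595.5,125.4,85,None))"
```

```text
(359, 257, 384, 308) 336.0 (array([ 361.1, -124.9]), array([99.9, 30.2]), -2.5)
(292, 247, 321, 297) 349.0 (array([383.1,  45.5]), array([100.1,  32.4]), -8.5)
(155, 207, 191, 251) 493.5 (array([488.1, 408.1]), array([87.2, 59.5]), 17.8)
(301, 198, 389, 266) 2794.0 (array([490.3, -52.1]), array([193.8, 133.4]), 82.6)
(259, 169, 299, 214) 486.0 (array([595.6, 125.4]), array([86. , 57.1]), -21.8)
t49.9 pos [484.5 -36.6  79.8] head 158.47 zax [-0.  0. -1.] F [-0.5 -0.5 -0.6] w 0.891 g 0.0 q [-0.127  0.068  2.151 -0.     0.923 -1.322]
level [-0.01 -0.02  0.  ]
 shift [-4.38 19.14 -0.52] = 4 x [-1.1   4.79 -0.13]
```

Call:
move_arm --series '[7.6,-1.1,4.8,0,0,0,0,7.6,-1.1,4.8,0,0,0,0,7.6,-1.1,4.8,0,0,0,0,7.6,-1.1,4.7,0,0,0,0,7.6,0,0,4,0,0,0]'

```text
time: 50.55
tool_pos: [0.6024, 0.1285, 0.0438]
tcp_rot: [0.581, 3.076, 0.007]
wrist_force: [-0.4, -0.3, -0.1]
width: 0.892
grip_force: 0.0
```

Call:
move_arm --series '[7.6,0,0,0,0,0,0,7.6,0,0,0,0,0,0,7.6,0,0,0,0,0,0,7.6,0,0,0,0,0,0]'

```text
time: 51.05
tool_pos: [0.5967, 0.1245, 0.0414]
tcp_rot: [0.589, 3.084, 0.001]
wrist_force: [-0.2, -0.8, 0.6]
width: 0.889
grip_force: 0.0
```

```bash
python3 -c "
from h import *
plan((595.5,125.4,4,68.3))"
```

```text
t51.0 pos [596.7 124.5  41.4] head 158.37 zax [ 0.002  0.    -1.   ] F [-0.2 -0.8  0.6] w 0.889 g 0.0 q [ 0.165  0.332  1.913  0.     0.894 -1.028]
level [0.07 0.11 0.  ]
 turn z 0.07 q6~0.00
 shift [0.14 0.04 3.74] = 1 x [0.14 0.04 3.74]
```

Call:
move_arm --series '[7.4,0.1,0,2,0,0,0,7.4,0,0,1.5,0,0,0,7.4,0,0,0.2,0,0,0,7.4,0,0,0,0,0,0,7.4,0,0,0,0,0,0]'

```text
time: 51.68
tool_pos: [0.5954, 0.1253, 0.0033]
tcp_rot: [0.588, 3.085, 0.0]
wrist_force: [0.2, -0.7, 0.5]
width: 0.867
grip_force: 0.0
```

Call:
move_arm --series '[6.6,0,0,0,0,0,0,6.2,0,0,0,0,0,0,5,0,0,0,0,0,0,5,0,0,0,0,0,0,5,0,0,0,0,0,0]'

```text
time: 52.3
tool_pos: [0.5955, 0.1253, 0.0037]
tcp_rot: [0.588, 3.085, 0.001]
wrist_force: [-0.5, -0.9, 4.4]
width: 0.685
grip_force: 44.1
```

```bash
python3 -c "
from h import *
st()"
```

```text
t52.3 pos [595.5 125.3   3.7] head 158.40 zax [ 0.001  0.    -1.   ] F [-0.5 -0.9  4.4] w 0.685 g 44.1 q [ 0.166  0.382  1.93   0.     0.828 -1.028]
```

Call:
move_arm --series '[5,0,0,-2,0,0,0,5,0,0,-3,0,0,0,5,0,0,0,0,0,0,5,0,0,0,0,0,0,5,0,0,0,0,0,0]'

```text
time: 52.92
tool_pos: [0.5936, 0.125, 0.0516]
tcp_rot: [-0.588, -3.084, 0.001]
wrist_force: [1.0, -0.1, -2.0]
width: 0.69
grip_force: 43.5
```

```bash
python3 -c "
from h import *
plan((484.9,-36.6,55,86.3))"
```

```text
t52.9 pos [593.6 125.   51.6] head 158.41 zax [-0.003 -0.    -1.   ] F [ 1.  -0.1 -2. ] w 0.690 g 43.5 q [ 0.166  0.317  1.911  0.     0.916 -1.028]
level [-0.08 -0.13  0.  ]
 turn z -17.89 q6~0.00
 shift [  9.8  -16.82  -0.34] = 4 x [ 2.45 -4.21 -0.09]
```

Call:
move_arm --series '[5,0,0,0,0,0,-9,5,0,0,0,0,0,-8.9,5,2.5,-4.2,0,0,0,0,5,2.5,-4.2,0,0,0,0,5,2.5,-4.2,0,0,0,0]'

```text
time: 53.55
tool_pos: [0.5101, 0.0034, 0.0518]
tcp_rot: [-0.1, -3.138, 0.0]
wrist_force: [1.4, 0.4, -1.1]
width: 0.689
grip_force: 43.5
```

Call:
move_arm --series '[5,2.4,-4.2,0,0,0,0,5,0,0,1.5,0,0,0,5,0,0,0,0,0,0,5,0,0,0,0,0,0,5,0,0,0,0,0,0]'

```text
time: 54.18
tool_pos: [0.4862, -0.0354, 0.0382]
tcp_rot: [0.099, 3.139, 0.0]
wrist_force: [0.3, 0.4, -0.7]
width: 0.689
grip_force: 43.5
```

Call:
move_arm --series '[5,0,0,0,0,0,0,5,0,0,0,0,0,0]'

```text
time: 54.42
tool_pos: [0.4856, -0.0358, 0.0381]
tcp_rot: [0.1, 3.14, -0.0]
wrist_force: [0.5, -0.1, -0.6]
width: 0.689
grip_force: 43.5
```

```bash
python3 -c "
from h import *
plan((484.9,-36.6,20,86.3))"
```

```text
t54.4 pos [485.6 -35.8  38.1] head 176.34 zax [ 0. -0. -1.] F [ 0.5 -0.1 -0.6] w 0.689 g 43.5 q [-0.125  0.133  2.175 -0.     0.834 -1.632]
level [-0.    0.02 -0.  ]
 turn z 0.04 q6~0.00
 shift [ 0.06 -0.08  1.81] = 1 x [ 0.06 -0.08  1.81]
```

Call:
move_arm --series '[5,0,-0.1,1,0,0,0,5,0,0,0.6,0,0,0,5,0,0,0,0,0,0,5,0,0,0,0,0,0,5,0,0,0,0,0,0]'

```text
time: 55.05
tool_pos: [0.4854, -0.0372, 0.0222]
tcp_rot: [0.101, 3.14, -0.0]
wrist_force: [0.8, 0.2, -1.3]
width: 0.688
grip_force: 43.5
```

Call:
move_arm --series '[5,0,0,0.1,0,0,0,5,0,0,0,0,0,0,5,0,0,0,0,0,0]'

```text
time: 55.42
tool_pos: [0.4852, -0.0371, 0.021]
tcp_rot: [0.101, 3.14, -0.0]
wrist_force: [0.1, 0.4, -0.6]
width: 0.684
grip_force: 43.5
```

```bash
python3 -c "
from h import *
st()"
```

```text
t55.4 pos [485.2 -37.1  21. ] head 176.31 zax [ 0. -0. -1.] F [ 0.1  0.4 -0.6] w 0.684 g 43.5 q [-0.128  0.16   2.184  0.     0.797 -1.634]
```

Call:
move_arm --series '[5,0,0.04,0.1,0,0,0,5,0,0,0,0,0,0,5,0,0,0,0,0,0]'

```text
time: 55.8
tool_pos: [0.4852, -0.0367, 0.0199]
tcp_rot: [-0.101, -3.14, -0.0]
wrist_force: [-0.4, -0.1, -1.1]
width: 0.686
grip_force: 43.5
```

Call:
move_arm --series '[5,0,0,0.1,0,0,0,5,0,0,0,0,0,0,5,0,0,0,0,0,0]'

```text
time: 56.18
tool_pos: [0.4854, -0.0367, 0.0197]
tcp_rot: [-0.101, -3.14, -0.0]
wrist_force: [-2.4, 0.1, 5.6]
width: 0.686
grip_force: 44.2
```

Call:
move_arm --series '[7.6,0,0,0,0,0,0,7.6,0,0,0,0,0,0,7.6,0,0,0,0,0,0,7.6,0,0,-3,0,0,0,7.6,0,0,-4,0,0,0]'

```text
time: 56.8
tool_pos: [0.4838, -0.0365, 0.0883]
tcp_rot: [-0.101, -3.136, -0.001]
wrist_force: [0.9, -0.4, 0.2]
width: 0.887
grip_force: 0.0
```

Call:
move_arm --series '[7.6,0,0,0,0,0,-10,7.6,0,0,0,0,0,-10,7.6,0,0,0,0,0,0,7.6,0,0,0,0,0,0,7.6,0,0,0,0,0,0]'

```text
time: 57.42
tool_pos: [0.4851, -0.0367, 0.0887]
tcp_rot: [0.443, -3.11, -0.0]
wrist_force: [-0.6, 0.0, 0.2]
width: 0.89
grip_force: 0.0
```

```bash
python3 look.py t9
python3 -c "
from h import *
plan((488.1,408.1,50,107.5))"
```

```text
(359, 257, 384, 309) 355.5 (array([ 358.7, -126.1]), array([103.9,  30.4]), -2.1)
(292, 247, 321, 299) 362.5 (array([380.9,  46.5]), array([103.4,  32.7]), -8.1)
(155, 207, 191, 252) 496.0 (array([488.2, 408. ]), array([87.2, 59.5]), 17.6)
(301, 197, 389, 266) 2928.0 (array([491.3, -54.3]), array([194.2, 135.2]), 82.8)
t57.5 pos [485.1 -36.7  88.8] head -163.76 zax [-0.  0. -1.] F [-0.1 -1.9 -0.5] w 0.891 g 0.0 q [-0.127  0.057  2.143 -0.     0.942 -1.981]
level [ 0.01 -0.02 -0.  ]
 turn z -1.26 q6~0.00
 shift [-13.66  42.33   3.88] = 9 x [-1.52  4.7   0.43]
```

Call:
move_arm --series '[7.6,0,0,0,0,0,-1.2,7.6,-1.5,4.7,0,0,0,0,7.6,-1.5,4.7,0,0,0,0,7.6,-1.5,4.7,0,0,0,0,7.6,-1.5,4.7,0,0,0,0]'

```text
time: 58.1
tool_pos: [0.4859, 0.1622, 0.0891]
tcp_rot: [-0.478, 3.104, 0.0]
wrist_force: [1.5, 0.1, -0.2]
width: 0.889
grip_force: 0.0
```

Call:
move_arm --series '[7.6,-1.5,4.7,0,0,0,0,7.6,-1.5,4.7,0,0,0,0,7.6,-1.5,4.7,0,0,0,0,7.6,-1.6,4.7,0,0,0,0,7.6,-1.6,4.7,0,0,0,0]'

```text
time: 58.72
tool_pos: [0.4885, 0.4096, 0.0888]
tcp_rot: [-0.479, 3.105, -0.0]
wrist_force: [0.5, -0.3, -0.3]
width: 0.891
grip_force: 0.0
```

Call:
move_arm --series '[7.6,0,0,4,0,0,0,7.6,0,0,0,0,0,0,7.6,0,0,0,0,0,0,7.6,0,0,0,0,0,0,7.6,0,0,0,0,0,0]'

```text
time: 59.35
tool_pos: [0.4896, 0.408, 0.0505]
tcp_rot: [-0.477, 3.103, 0.002]
wrist_force: [-0.8, 0.8, -0.1]
width: 0.886
grip_force: 0.0
```

```bash
python3 -c "
from h import *
plan((488.1,408.1,3.8,107.5))"
```

```text
t59.4 pos [489.6 408.   50.5] head -162.54 zax [ 0.002  0.001 -1.   ] F [-0.8  0.8 -0.1] w 0.886 g 0.0 q [ 0.656  0.366  1.846 -0.     0.927 -1.22 ]
level [0.05 0.13 0.  ]
 turn z -0.04 q6~0.00
 shift [0.14 0.06 4.67] = 1 x [0.14 0.06 4.67]
```

Call:
move_arm --series '[7.4,0.1,0,2.5,0,0,0,7.4,0,0,1.8,0,0,0,7.4,0,0,0.3,0,0,0,7.4,0,0,0,0,0,0,7.4,0,0,0,0,0,0]'

```text
time: 59.98
tool_pos: [0.4883, 0.4081, 0.0038]
tcp_rot: [-0.478, 3.104, 0.001]
wrist_force: [-0.5, -0.6, -0.1]
width: 0.866
grip_force: 0.0
```

Call:
move_arm --series '[6.6,0,0,0,0,0,0,6.2,0,0,0,0,0,0,5,0,0,0,0,0,0,5,0,0,0,0,0,0,5,0,0,0,0,0,0]'

```text
time: 60.6
tool_pos: [0.4882, 0.4081, 0.0038]
tcp_rot: [-0.478, 3.104, 0.001]
wrist_force: [-2.2, 0.0, 5.5]
width: 0.688
grip_force: 44.3
```

```bash
python3 -c "
from h import *
st()"
```

```text
t60.6 pos [488.2 408.1   3.8] head -162.49 zax [ 0.001  0.001 -1.   ] F [-2.2  0.   5.5] w 0.688 g 44.3 q [ 0.657  0.425  1.867  0.     0.848 -1.219]
```

Call:
move_arm --series '[5,0,0,-2.5,0,0,0,5,0,0,-3.5,0,0,0,5,0,0,0,0,0,0,5,0,0,0,0,0,0,5,0,0,0,0,0,0]'

```text
time: 61.22
tool_pos: [0.4864, 0.4066, 0.0609]
tcp_rot: [0.478, -3.102, 0.003]
wrist_force: [0.4, 0.0, -1.5]
width: 0.69
grip_force: 43.7
```

```bash
python3 -c "
from h import *
plan((484.9,-36.6,60,86.3))"
```

```text
t61.2 pos [486.4 406.6  60.9] head -162.50 zax [-0.003 -0.002 -1.   ] F [ 0.4  0.  -1.5] w 0.690 g 43.7 q [ 0.657  0.351  1.844 -0.     0.95  -1.219]
level [-0.07 -0.19  0.  ]
 turn z 21.20 q6~0.00
 shift [ -2.71 -44.23   0.09] = 9 x [-0.3  -4.91  0.01]
```

Call:
move_arm --series '[5,0,0,0,0,0,7.1,5,0,0,0,0,0,7.1,5,0,0,0,0,0,7,5,-0.3,-4.4,0,0,0,0,5,-0.2,-4.4,0,0,0,0]'

```text
time: 61.85
tool_pos: [0.486, 0.3184, 0.0614]
tcp_rot: [-0.099, -3.138, 0.002]
wrist_force: [0.4, -0.4, -0.3]
width: 0.691
grip_force: 43.7
```

Call:
move_arm --series '[5,-0.3,-4.4,0,0,0,0,5,-0.2,-4.4,0,0,0,0,5,-0.3,-4.5,0,0,0,0,5,-0.2,-4.5,0,0,0,0,5,-0.3,-4.5,0,0,0,0]'

```text
time: 62.48
tool_pos: [0.4844, 0.0946, 0.0617]
tcp_rot: [-0.101, -3.138, 0.001]
wrist_force: [0.2, -1.3, -1.8]
width: 0.688
grip_force: 43.7
```

Call:
move_arm --series '[5,-0.2,-4.5,0,0,0,0,5,-0.3,-4.4,0,0,0,0,5,-0.2,-4.4,0,0,0,0,5,0,0,1,0,0,0,5,0,0,0,0,0,0]'

```text
time: 63.1
tool_pos: [0.4822, -0.0368, 0.0511]
tcp_rot: [-0.103, -3.136, -0.001]
wrist_force: [0.8, 0.9, -0.9]
width: 0.689
grip_force: 43.8
```

Call:
move_arm --series '[5,0,0,0,0,0,0,5,0,0,0,0,0,0,5,0,0,0,0,0,0,5,0,0,0,0,0,0,5,0,0,0,0,0,0]'

```text
time: 63.72
tool_pos: [0.4841, -0.037, 0.0531]
tcp_rot: [0.101, 3.14, -0.0]
wrist_force: [-0.9, 0.5, -0.4]
width: 0.692
grip_force: 43.8
```

```bash
python3 -c "
from h import *
plan((484.9,-36.6,30,86.3))"
```

```text
t63.7 pos [484.1 -37.   53.1] head 176.32 zax [ 0. -0. -1.] F [-0.9  0.5 -0.4] w 0.692 g 43.8 q [-0.127  0.107  2.169 -0.     0.865 -1.634]
level [-0.    0.02 -0.  ]
 turn z 0.02 q6~0.00
 shift [-0.07  0.04  2.31] = 1 x [-0.07  0.04  2.31]
```

Contact should come near z = 30.

Call:
move_arm --series '[5,-0.1,0,1,0,0,0,5,0,0,1,0,0,0,5,0,0,0.1,0,0,0,5,0,0,0,0,0,0,5,0,0,0,0,0,0]'

```text
time: 64.35
tool_pos: [0.4852, -0.0372, 0.0321]
tcp_rot: [0.101, 3.14, -0.0]
wrist_force: [1.2, -0.2, -0.6]
width: 0.691
grip_force: 43.8
```

Call:
move_arm --series '[5,0,0,0.1,0,0,0,5,0,0,0,0,0,0,5,0,0,0,0,0,0]'

```text
time: 64.72
tool_pos: [0.4851, -0.0371, 0.0311]
tcp_rot: [0.101, 3.14, -0.0]
wrist_force: [0.2, 0.3, -0.9]
width: 0.683
grip_force: 43.8
```

Call:
move_arm --series '[5,0,0,0.1,0,0,0,5,0,0,0,0,0,0,5,0,0,0,0,0,0]'

```text
time: 65.1
tool_pos: [0.485, -0.0371, 0.0299]
tcp_rot: [-0.101, -3.14, 0.0]
wrist_force: [-0.1, -0.1, -1.0]
width: 0.69
grip_force: 43.8
```

Call:
move_arm --series '[5,0,0.04,0.1,0,0,0,5,0,0,0,0,0,0,5,0,0,0,0,0,0]'

```text
time: 65.47
tool_pos: [0.4851, -0.037, 0.0298]
tcp_rot: [-0.101, -3.14, 0.001]
wrist_force: [-3.1, -1.0, 6.0]
width: 0.689
grip_force: 44.6
```

Call:
move_arm --series '[7.6,0,0,0,0,0,0,7.6,0,0,0,0,0,0,7.6,0,0,0,0,0,0,7.6,0,0,-3,0,0,0,7.6,0,0,-5,0,0,0]'

```text
time: 66.1
tool_pos: [0.4828, -0.0364, 0.1076]
tcp_rot: [-0.101, -3.134, -0.001]
wrist_force: [-0.1, -0.5, -0.2]
width: 0.887
grip_force: 0.0
```

Call:
move_arm --series '[7.6,0,0,-5,0,0,0,7.6,0,5,0,0,0,0,7.6,0,5,0,0,0,0,7.6,0,5,0,0,0,0,7.6,0,5,0,0,0,0]'

```text
time: 66.72
tool_pos: [0.4979, 0.1644, 0.159]
tcp_rot: [0.101, 3.14, 0.0]
wrist_force: [1.2, -0.5, -0.2]
width: 0.889
grip_force: 0.0
```

Call:
move_arm --series '[7.6,0,5,0,0,0,0,7.6,0,5,0,0,0,0,7.6,0,5,0,0,0,0,7.6,0,5,0,0,0,0,7.6,0,0,0,0,0,0]'

```text
time: 67.35
tool_pos: [0.5106, 0.3657, 0.1587]
tcp_rot: [0.095, 3.14, 0.001]
wrist_force: [0.8, 0.1, -1.1]
width: 0.888
grip_force: 0.0
```

Run:
```python
from h import *
im=snap("top","t10"); sc=snap("scene","s10")
up=lambda a:cv2.resize(a,None,fx=3,fy=3,interpolation=cv2.INTER_CUBIC)
cv2.imwrite("pics/c10.png",np.vstack([up(im[175:275,310:515]),up(sc[165:265,150:355])])[:,:,::-1])
print("top board",rect("top",seg(im,(310,200,365,265),dark),.036))
print("plate",rect("top",seg(im,(310,205,362,262),lambda r,g,b:(r-b>42)),.006))
print("bottle",rect("top",seg(im,(395,245,450,290),lambda r,g,b:(r-b>28)&(r+g+b<330)),.099))
p=seg(im,(455,218,520,268),lambda r,g,b:(r-b<14)&(r+g+b>400)); print("jar",rect("top",p,.069))
p=seg(im,(385,175,432,222),lambda r,g,b:(r-b<17)&(r+g+b>430)); print("can",rect("top",p,.094))
p=seg(im,(455,218,520,268),dark); print("rnd",rect("top",p,.004))
st()
```

```text
top board (array([447.2,  -5.3]), array([3.3, 3.2]), -88.5)
plate (array([485. , -36.6]), array([110.3,  80. ]), -3.7)
bottle (array([ 404.4, -241. ]), array([54.4, 35. ]), -81.1)
jar (array([ 472.5, -409.1]), array([56.3, 56.1]), 57.7)
can (array([ 586.2, -221.3]), array([46.8, 46.6]), -87.5)
rnd (array([ 473.5, -401.9]), array([79.6, 60.3]), -1.2)
t67.5 pos [510.3 362.4 158.3] head 176.38 zax [-0.001 -0.001 -1.   ] F [-0.5  0.4  0.3] w 0.890 g 0.0 q [ 5.780e-01  2.340e-01  1.795e+00 -1.000e-03  1.114e+00 -9.290e-01]
```

View pics/c10.png

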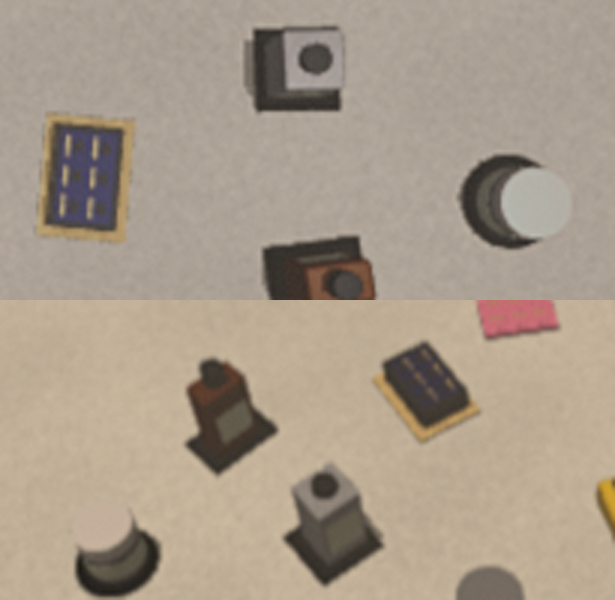

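Run:
```python
from h import *
im=cv2.imread("pics/t10.png")[:,:,::-1]
print("pile top",rect("top",seg(im,(315,205,360,262),lambda r,g,b:r-b<12),.036))
print(finish_job())
```

```text
pile top (array([485.4, -35.8]), array([85.6, 56.5]), -3.9)
the job is handed in; nothing more can be done
None
```

I handed the job in at about 67 s of the 210 s allowed: the can, jar and bottle stand on their own mats, and the three blue boards found are squared up in one pile in the middle of the plate, each centred within about 2 mm by the last pictures.

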